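Loosen the water filter's lock plug with its ratchet

TASK

A ratchet is already fitted on the hex lock plug on top of the white water filter, but it is set to tighten. Flip the red direction lever to the loosening side, then work the ratchet handle to and fro to turn the plug anticlockwise until its red arm presses firmly, by feel, against the yellow spring stop, but do not force it. Turn the plug only with the ratchet, never further tight, leave the lever on the loosening side and everything else on the worktop where it is.

Things in the scene. Friction and masses are not known exactly. Their poses are not given: they have to be found in the camera images.
- filter: White round filter housing with a dark foot, 148 mm across and 70 mm high, fixed to the worktop. Origin: centre of its underside; its z axis is the upright axis about which plug, collar and ratchet turn. Built so that the ratchet points along the filter's -y when joint ratchet is 0.
- collar: Flat aluminium ring on top of the filter, fixed, turned by a different amount each time; it carries the yellow spring-loaded stop, a block 14 mm radially, 10 mm along the arc, 75 to 89 mm above the worktop. Origin on the filter's axis, 70 mm above the worktop; its x axis points to the stop's contact face.
- lug_face (a point): Centre of the yellow stop's contact face, 50 mm from the axis, 82 mm above the worktop.
- plug (a joint): Turn of the brass hex lock plug, rad, about the upright axis: 0 at the start (tight), anticlockwise from above positive, which loosens. It stays where left; turning takes 0.5 N m. The red arm meets the yellow stop after 0.85 to 1.45 rad (varies); the stop's spring gives 1 mm for 40 N. A firm touch is 10 to 25 N at the red arm: about 5.5 to 8.5 N at the grip, hand held still (3 to 4 N before).
- dog_face (a point): Centre of the leading (anticlockwise) face of the plug's red arm, 50 mm from the axis, 82 mm above the worktop. The arm is 10 mm wide and 10 mm high and reaches 57 mm from the axis. It meets point lug_face (distance about 0) when the plug is against the stop. The arm starts on the side of the filter opposite to the handle.
- ratchet (a joint): Turn of the ratchet handle about the same axis, rad, positive anticlockwise; 0: along the filter's -y; end stops at -0.6 and 0.6. Stiff (0.35 N m), it stays where left. Lever on the loosening side: an anticlockwise swing drives the plug (0.85 N m, 5 N at the grip) after up to 0.5 rad of free play; a clockwise swing clicks back over 14 teeth (0.45 rad apart) with about 0.5 N m, the plug stays.
- grip (a point): Middle of the ratchet's straight black grip, 165 mm from the axis, 97 mm above the worktop; the point's x axis points along the handle, outward. The grip is a bar 22 mm wide and 18 mm high (88 to 106 mm above the worktop), from 90 to 202 mm from the axis, with free space below and beside it.
- lever (a joint): Red direction lever, rad: -0.2 to -0.44 is the tightening side, where it starts; 0.2 to 0.44 the loosening side. It snaps from the middle to either side. Positive is anticlockwise seen from above: push the tab to the side to which the handle shall drive. It pivots 65 mm from the filter's axis, the tab is 45 mm farther out. About 3 N at the tab flips it; the stiff handle moves little.
- lever_tab (a point): Centre of the lever's upright red thumb tab, 10 mm along the handle, 8 mm wide, 26 mm high (114 to 140 mm above the worktop), above the handle, 110 mm from the axis. Its x axis points along the lever, outward; the lever's flat red arm below it ends 115 mm above the worktop.
- mill_a: Bystander: orange pepper mill, 60 mm across, 191 mm high. Origin: centre of its underside. Leave it alone.
- mill_b: Bystander: red pepper mill, 60 mm across, 191 mm high. Origin: centre of its underside. Leave it alone.
- oil: Bystander: green oil bottle, 60 mm across, 220 mm high. Origin: centre of its underside. Leave it alone.
- canister: Bystander: white canister, 90 mm across, 110 mm high. Origin: centre of its underside. Leave it alone.
- mug: Bystander: white mug, 80 mm across, 90 mm high. Origin: centre of its underside. Leave it alone.
- driver: Bystander: screwdriver lying flat, about 200 mm long. Origin: under its middle. Leave it alone.
- cartridge: Bystander: spare filter cartridge standing, white with blue ends, 66 mm across, 124 mm high. Origin: centre of its underside. Leave it alone.
- dish: Bystander: steel dish, 100 mm across, 35 mm high. Origin: centre of its underside. Leave it alone.

How it is judged:
On the way, in this order (a step that is already met when the one before it is completed fails the run):
1. the lever is on the loosening side before the plug has been turned (value of joint lever above 0.15 rad and value of joint plug below 0.12 rad), for 0.2 s.
2. the plug is felt to press on the yellow stop (10 N or more) (contact force between plug and collar above 10 N), for 0.1 s.
At the end, for the whole second after the job is handed in: The plug has been pressed on the stop with 10 to 25 N; the red arm's face is within 4 mm of the yellow stop's face, the lever is on the loosening side (above 0.15 rad), plug and handle are at rest and the robot has let go (distance between dog_face and lug_face below 0.004 m and value of joint lever above 0.15 rad and velocity of joint each of plug, ratchet below 0.05 rad/s); the robot touches nothing.
It fails at once if the plug is turned tighter by more than 0.08 rad (value of joint plug below -0.08 rad).
It fails at once if the plug is forced against the stop with more than 25 N (contact force between plug and collar above 25 N).
It fails at once if the fingers push the plug itself (contact force between the fingers and plug above 3 N).
It fails at once if the fingers push on the collar or its stop (contact force between the fingers and collar above 3 N).
It fails at once if something else on the worktop is moved by more than 30 mm (distance of any of mill_a, mill_b, oil, canister, mug, driver, cartridge, dish from where it was at the start of the episode above 0.03 m).
It also fails if it takes over 72 s, if anything falls off the work surface, if the arm or the gripper's body presses on something with over 40 N, if the wrist force passes 120 N, or if a joint passes its speed limit or range.

ROBOT

A 7-joint arm with a two-finger parallel gripper is mounted at the origin on the work surface. World frame = base frame: x ahead of the robot, y to its left, z up, the work surface at z = 0. Lengths are in m, angles in rad, forces in N, time in s.
With the tool pointing down it reaches from about 0.4 to 0.85 m from the base axis. Payload 4.5 kg.
Tool frame: the origin (TCP) lies on the centre line of the jaws, within the pads' length; the fingertips stand 11 mm ahead of it and the grasp point (between the pads) lies 8 mm behind it; z points along the fingers, y is the line along which they close (so a half turn about z gives the same grasp; the last joint's range is limited). The gripper opens to 88 mm and grips with 3 to 60 N. Pads are 18 mm wide; open, the fingers measure 123 mm over their backs; the gripper's body (75 mm by 187 mm) begins 45 mm behind the grasp point.
Start: joints at [1.372, 0.689, -0.195, 1.565, 0.157, 0.902, -0.215], TCP at [0.144, -0.608, 0.25] pointing down, gripper open.
Joint ranges: [-3.01, 3.01], [-0.46, 2.08], [-1.47, 1.51], [0.13, 2.56], [-1, 4.14], [0.04, 2.09], [-2.66, 2.66]. Speed limits (rad/s): [2.57, 2.57, 3.14, 3.14, 3.14, 3.14, 3.14].

INTERFACE

Orientations are given as a unit quaternion [x, y, z, w].
In Python, from plant import * gives the robot as it stands. The module is installed in compiled form; this text tells all that it offers.
- The arm moves only by the tool send_rows, never from a script. Its argument "motion" is a list of rows, each an object of numbers: "x", "y", "z": the shift along the tool's x, y, z in cm; "rx", "ry", "rz": the turn, a rotation vector about the tool's x, y, z in rad; "jaw": the finger opening in cm, from 0 to 8.81. In form: [{"x": .., "y": .., "z": .., "rx": .., "ry": .., "rz": .., "jaw": ..}, ...]. A call has exactly 5 rows; each row shifts and turns the commanded pose from where the row before left it, along the tool's axes as they then stand; what a row does not reach is not made up. A row lasts 1/10 s, in which the tool goes at most 50 mm and 8.59 degrees, less where a joint would pass 70% of its speed; a pose out of reach is approached as far as the arm can. A call is refused whole if a number of a shift passes 5 or a number of a turn 0.15, either way. A call with a gripper value outside its range is refused whole. The fingers move at their own pace and stop on an object; "grip_force" is the grip in N (left out, the last holds). Time passes only in rows, so rows that do not move let the fingers close, or fill a call up. It gives the time, the measured TCP pose, the force, the opening and the grip force at its end, in the units of the state.
- get_state(): the state, without advancing time (a new reading comes with each control period).
- snapshot(name): name is "side" or "top"; returns a dict with "img" (480x640x3 uint8, red, green, blue), "vertical_fov" (degrees; the focal length in pixels is half the picture's height over the tangent of half this angle, whatever the lens; pixels are square), "cx", "cy" (the principal point, pixels), "D" ([k1, k2, p1, p2, k3] as OpenCV has them; the pictures are not rectified), "extrinsics" (4x4, takes a point from camera to world coordinates). Camera axes: x right, y up, looking along -z (the intrinsics and any distortion apply to the point x, -y, -z); pixel columns grow to the right and rows downward; lengths in m; the calibration is good to about 2 mm. A picture is of the moment at which its call begins. There is no depth.
- finish_job(): hands the job in; it is judged then, once.
The state is a dict: "clock": time; "q": joint angles; "qd": joint speeds; "joint_torque": joint torques, N m; "tool_pos": TCP position; "eef_rot": TCP orientation; "contact_force": force on the tool from outside, world axes, zero at the start; "moment": the same for the moment, N m; "opening": opening from 0.0 (shut) to 1.0 (fully open); "finger_force": force on a finger pad.
Only numpy, scipy, OpenCV 4.12 (cv2) and the standard library are available. Lean on these libraries where they do the work, as an engineer would, in place of code of your own. Each camera call takes 0.05 s, during which the arm holds its last target. There are 200 camera calls.

## Working session

There is one attempt and no reset: what is moved stays moved. The work goes in short steps, Python scripts to look and compute and a tool call to move; the robot and the scene stay as the last step left them, time stands still between calls to the robot, and variables do not carry over. Pictures are saved under pics/ and viewed, at most 10 in all, crops included, and the job is handed in when it is done.

Besides the shell and the picture viewer there is one more tool, called after ">>>" as name([rows], argument=value, ...), one row to a line, values as JSON. send_rows: Moves the arm, as the interface text tells. Its arguments: {"type":"object","properties":{"motion":{"type":"array"},"grip_force":{"type":"number"}},"required":["motion"]}

```bash
mkdir -p pics
cat > h.py <<'E'
from plant import *
import numpy as np, cv2
from scipy.spatial.transform import Rotation as R
def cam(s):
    h=s["img"].shape[0]; f=h/2/np.tan(np.radians(s["vertical_fov"])/2)
    return np.array([[f,0,s["cx"]],[0,f,s["cy"]],[0,0,1]]),np.array(s["D"],float),np.array(s["extrinsics"])
def onz(s,px,z):
    K,D,E=cam(s); p=cv2.undistortPoints(np.array(px,float).reshape(-1,1,2),K,D).reshape(-1,2)
    d=np.c_[p[:,0],-p[:,1],-np.ones(len(p))]@E[:3,:3].T; o=E[:3,3]
    return o+d*((z-o[2])/d[:,2])[:,None]
def proj(s,P):
    K,D,E=cam(s); c=(np.atleast_2d(P)-E[:3,3])@E[:3,:3]; c=c*[1,-1,-1]
    return cv2.projectPoints(c,np.zeros(3),np.zeros(3),K,D)[0].reshape(-1,2)
def save(s,n): cv2.imwrite("pics/"+n+".png",s["img"][:,:,::-1])
E
python3 - <<'E'
from h import *
for n in("top","side"):
    s=snapshot(n); save(s,n+"0"); print(n,s["vertical_fov"],s["D"],np.round(s["extrinsics"],3).tolist())
s=get_state(); print({k:np.round(v,3).tolist() for k,v in s.items()})
E
```

```text
top 47.35679776803292 [0.04255927 0.         0.         0.         0.        ] [[-0.022, 0.984, -0.178, 0.363], [-1.0, -0.021, 0.004, 0.016], [0.001, 0.178, 0.984, 1.312], [0.0, 0.0, 0.0, 1.0]]
side 45.849712351931444 [-0.18342214  0.          0.          0.          0.        ] [[-0.906, 0.251, -0.34, 0.09], [-0.422, -0.491, 0.762, 1.143], [0.024, 0.834, 0.551, 0.905], [0.0, 0.0, 0.0, 1.0]]
{'clock': 0.1, 'q': [1.372, 0.69, -0.195, 1.566, 0.157, 0.903, -0.215], 'qd': [0.001, -0.003, -0.001, -0.003, 0.001, -0.0, 0.0], 'joint_torque': [-0.004, -52.85, -1.271, -15.384, -0.052, 0.002, 0.0], 'tool_pos': [0.144, -0.608, 0.249], 'eef_rot': [0.993, 0.116, -0.0, -0.001], 'contact_force': [0.687, -0.104, -0.052], 'moment': [0.062, -0.038, -0.004], 'finger_force': 0.0, 'opening': 1.0}
```

View pics/top0.png

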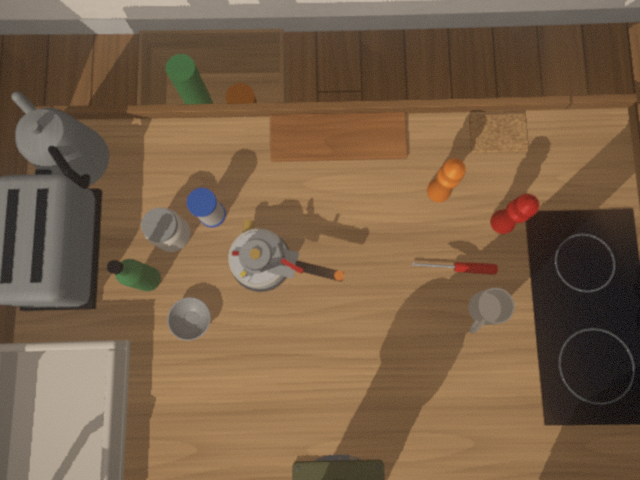

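View pics/side0.png

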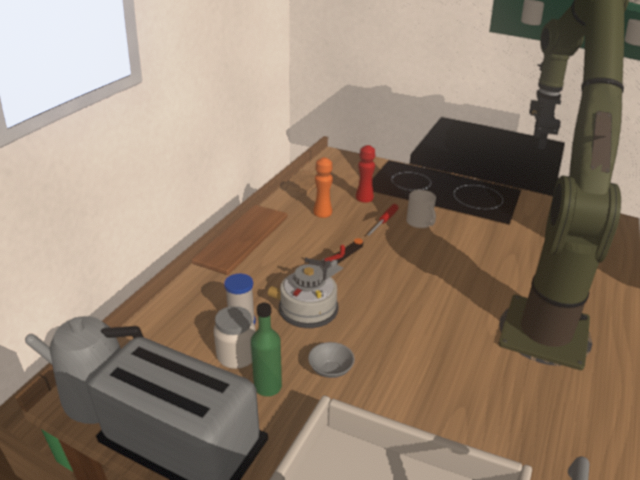

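The top view shows the filter around (260,260), with the handle running right to an orange tip near (340,275) and the red lever at (290,266). The red arm is near (236,253) and the yellow stop near (245,274). The side view agrees. I'll zoom in and measure next.

Run:
```python
from h import *
s=snapshot("top"); t=s["img"]
c=cv2.resize(t[210:310,215:355],None,fx=5.7,fy=5.7,interpolation=cv2.INTER_CUBIC); cv2.imwrite("pics/c1.png",c[:,:,::-1])
hsv=cv2.cvtColor(t,cv2.COLOR_RGB2HSV)
def blobs(lo,hi,n,z,mn=6):
    m=cv2.inRange(hsv,lo,hi); m[:210]=0;m[310:]=0;m[:,:215]=0;m[:,355:]=0
    k,l,st,ce=cv2.connectedComponentsWithStats(m)
    for i in range(1,k):
        if st[i,4]>=mn: print(n,st[i],ce[i].round(1),onz(s,ce[i],z).round(4)[0])
blobs((0,150,90),(6,255,255),"red",.084)
blobs((7,150,120),(17,255,255),"orange",.097)
blobs((20,130,110),(32,255,255),"yellow",.089)
```

```text
red [233 252   5   3  14] [234.9 252.9] [0.5695 0.2226 0.084 ]
red [281 259  23  14  99] [292.3 265.6] [0.5376 0.0926 0.084 ]
orange [334 270  10  11  84] [338.6 275.3] [ 0.5118 -0.0114  0.097 ]
yellow [241 271   5   6  19] [242.8 273.3] [0.522  0.2034 0.089 ]
```

View pics/c1.png

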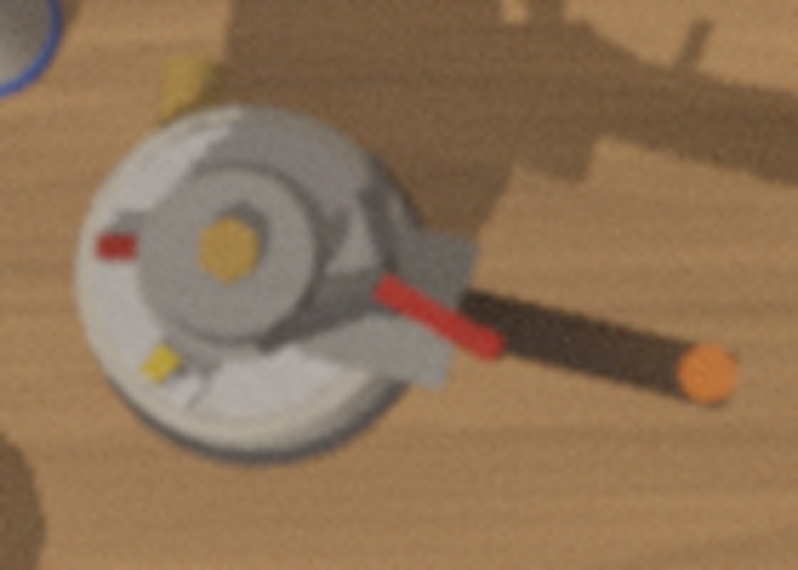

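In the crop, the brass hex (axis) is at about px (255,254) and the handle cap at (339,275). The lever runs clockwise of the handle, which is the tightening side. The red arm is at (235,253) and the yellow stop is anticlockwise of it at (243,273). I'll triangulate from both views.

```bash
cat > tri.py <<'E'
from h import *
def ray(s,px):
    K,D,E=cam(s); p=cv2.undistortPoints(np.array(px,float).reshape(1,1,2),K,D)[0,0]
    d=E[:3,:3]@[p[0],-p[1],-1]; return E[:3,3],d/np.linalg.norm(d)
def tri(s1,p1,s2,p2):
    A=0;b=0;L=[]
    for s,p in((s1,p1),(s2,p2)):
        o,d=ray(s,p);M=np.eye(3)-np.outer(d,d);A=A+M;b=b+M@o;L.append((o,M))
    X=np.linalg.solve(A,b); return X,[np.linalg.norm(M@(X-o))for o,M in L]
E
python3 - <<'E'
from tri import *
t=snapshot("top");s=snapshot("side")
def cc(s,lo,hi,box,mn):
    h=cv2.cvtColor(s["img"],cv2.COLOR_RGB2HSV);m=cv2.inRange(h,lo,hi);x0,y0,x1,y1=box
    k=np.zeros_like(m);k[y0:y1,x0:x1]=m[y0:y1,x0:x1]
    n,l,st,ce=cv2.connectedComponentsWithStats(k); return [(st[i].tolist(),ce[i].round(1)) for i in range(1,n) if st[i,4]>=mn]
cap_t=cc(t,(7,150,120),(17,255,255),(330,265,350,290),20)
hex_t=cc(t,(12,90,80),(28,255,255),(245,243,266,265),15)
cap_s=cc(s,(5,150,120),(17,255,255),(345,230,375,255),5)
hex_s=cc(s,(8,90,80),(28,255,255),(298,260,320,285),5)
tab_s=cc(s,(0,150,80),(6,255,255),(320,240,352,270),8)
ys=cc(s,(20,120,100),(35,255,255),(300,280,335,305),4); rs=cc(s,(0,120,70),(8,255,255),(280,280,312,305),3)
for n in("cap_t","hex_t","cap_s","hex_s","tab_s","ys","rs"):print(n,globals()[n])
print("cap",tri(t,cap_t[0][1],s,cap_s[0][1]))
print("hex",tri(t,hex_t[0][1],s,hex_s[0][1]))
for z in(.10,.115,.125):print(z,onz(t,hex_t[0][1],z).round(4))
# crop of side
c=cv2.resize(s["img"][225:325,260:390],None,fx=6,fy=6,interpolation=cv2.INTER_CUBIC);cv2.imwrite("pics/c2.png",c[:,:,::-1])
E
```

```text
cap_t [([334, 271, 10, 10, 80], array([338.5, 275.1]))]
hex_t [([250, 248, 11, 12, 92], array([254.6, 253.2]))]
cap_s [([354, 238, 9, 6, 45], array([358. , 240.4]))]
hex_s [([298, 260, 9, 7, 40], array([301. , 262.2])), ([304, 267, 10, 9, 67], array([308.6, 270.9]))]
tab_s [([325, 245, 21, 16, 119], array([337.3, 254.1]))]
ys [([316, 291, 5, 7, 29], array([318.1, 293.7]))]
rs [([294, 289, 7, 7, 28], array([296.7, 291.7]))]
cap (array([ 0.50910438, -0.0113887 ,  0.10646378]), [np.float64(0.0019716304461146923), np.float64(0.0019716304461147114)])
hex (array([0.5681374 , 0.17434563, 0.13330522]), [np.float64(0.008761544644361829), np.float64(0.0087615446443619)])
0.1 [[0.5653 0.1758 0.1   ]]
0.115 [[0.5628 0.1738 0.115 ]]
0.125 [[0.5611 0.1725 0.125 ]]
```

View pics/c2.png

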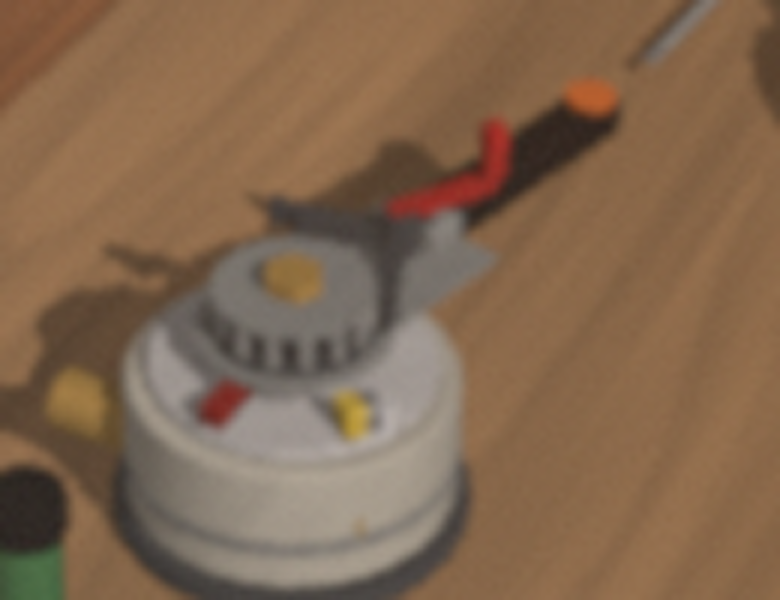

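>>> send_rows([
  {"x": 3.7, "y": -2.3, "jaw": 6},
  {"x": 3.7, "y": -2.3, "jaw": 6},
  {"x": 3.7, "y": -2.3, "jaw": 6},
  {"x": 3.7, "y": -2.3, "jaw": 6},
  {"x": 3.7, "y": -2.3, "jaw": 6},
])

```text
schema error: expected keys x, y, z, rx, ry, rz, jaw
```

>>> send_rows([
  {"x": 3.7, "y": -2.3, "jaw": 6},
  {"x": 3.7, "y": -2.3, "jaw": 6},
  {"x": 3.7, "y": -2.3, "jaw": 6},
  {"x": 3.7, "y": -2.3, "jaw": 6},
  {"x": 3.7, "y": -2.3, "jaw": 6},
])

```text
schema error: expected keys x, y, z, rx, ry, rz, jaw
```

>>> send_rows([
  {"rz": -0.15, "jaw": 6},
  {"rz": -0.15, "jaw": 6},
  {"rz": -0.15, "jaw": 6},
  {"rz": -0.15, "jaw": 6},
  {"rz": -0.15, "jaw": 6},
])

```text
schema error: expected keys x, y, z, rx, ry, rz, jaw
```

>>> send_rows([
  {"rz": -0.15},
  {"rz": -0.15},
  {"rz": -0.01},
  {},
  {},
])

```text
schema error: expected keys x, y, z, rx, ry, rz, jaw
```

```bash
cat > w.py <<'E'
from h import *
A=np.array([.562,.173]);
def tool():
    s=get_state(); r=R.from_quat(s["eef_rot"]).as_matrix(); return s,np.array(s["tool_pos"]),r
def to(p):  # shift in tool axes, cm
    s,t,r=tool(); return (r.T@(np.array(p)-t)*100).round(2)
def pt(r,tl,z,ang=-106.): 
    a=np.radians(ang); d=np.array([np.cos(a),np.sin(a)]); n=np.array([-d[1],d[0]])
    return np.r_[A+r*d+tl*n,z]
def rep():
    s,t,r=tool(); d=t[:2]-A; print("t",round(s["clock"],2),"pos",t.round(4),"yaw",np.degrees(np.arctan2(r[1,0],r[0,0])).round(1),"tilt",r[2,:2].round(3),"R",np.hypot(*d).round(4),"ang",np.degrees(np.arctan2(d[1],d[0])).round(2),"F",np.round(s["contact_force"],2),"M",np.round(s["moment"],2),"op",round(s["opening"],3),"q",np.round(s["q"],2))
E
python3 - <<'E'
from w import *
rep(); print(pt(.11,.005,.131),to(pt(.11,.005,.2)))
s=snapshot("top"); print(onz(s,(300.6,270.5),.14), pt(.065,0,.1))
E
```

```text
t 0.25 pos [ 0.1441 -0.6079  0.2494] yaw 13.3 tilt [-0.    -0.001] R 0.8857 ang -118.15 F [-0.06 -0.67  0.39] M [0.05 0.01 0.01] op 1.002 q [ 1.37  0.69 -0.19  1.57  0.16  0.9  -0.22]
[0.5364862  0.06588303 0.131     ] [ 53.72 -56.5    4.98]
[[0.51863355 0.07135465 0.14      ]] [0.54408357 0.11051799 0.1       ]
```

>>> send_rows([
  {"x": 3.7, "y": -2.3, "z": 0, "rx": 0, "ry": 0, "rz": 0, "jaw": 6},
  {"x": 3.7, "y": -2.3, "z": 0, "rx": 0, "ry": 0, "rz": 0, "jaw": 6},
  {"x": 3.7, "y": -2.3, "z": 0, "rx": 0, "ry": 0, "rz": 0, "jaw": 6},
  {"x": 3.7, "y": -2.3, "z": 0, "rx": 0, "ry": 0, "rz": 0, "jaw": 6},
  {"x": 3.7, "y": -2.3, "z": 0, "rx": 0, "ry": 0, "rz": 0, "jaw": 6},
])

```text
clock: 0.8
tool_pos: [0.2988, -0.4523, 0.2498]
eef_rot: [0.993, 0.116, 0.0, 0.0]
contact_force: [-0.4, -0.4, 0.8]
opening: 0.682
finger_force: 0.0
```

>>> send_rows([
  {"x": 3.7, "y": -2.3, "z": 0, "rx": 0, "ry": 0, "rz": 0, "jaw": 6},
  {"x": 3.7, "y": -2.3, "z": 0, "rx": 0, "ry": 0, "rz": 0, "jaw": 6},
  {"x": 3.7, "y": -2.3, "z": 0, "rx": 0, "ry": 0, "rz": 0, "jaw": 6},
  {"x": 3.7, "y": -2.3, "z": 0, "rx": 0, "ry": 0, "rz": 0, "jaw": 6},
  {"x": 3.7, "y": -2.3, "z": 0, "rx": 0, "ry": 0, "rz": 0, "jaw": 6},
])

```text
clock: 1.3
tool_pos: [0.4523, -0.2976, 0.2498]
eef_rot: [0.993, 0.116, 0.0, 0.0]
contact_force: [0.2, 0.0, -0.2]
opening: 0.68
finger_force: 0.0
```

>>> send_rows([
  {"x": 0, "y": 0, "z": 0, "rx": 0, "ry": 0, "rz": -0.15, "jaw": 6},
  {"x": 0, "y": 0, "z": 0, "rx": 0, "ry": 0, "rz": -0.15, "jaw": 6},
  {"x": 0, "y": 0, "z": 0, "rx": 0, "ry": 0, "rz": -0.15, "jaw": 6},
  {"x": 0, "y": 0, "z": 0, "rx": 0, "ry": 0, "rz": -0.15, "jaw": 6},
  {"x": 0, "y": 0, "z": 0, "rx": 0, "ry": 0, "rz": -0.15, "jaw": 6},
])

```text
clock: 1.8
tool_pos: [0.4512, -0.299, 0.2498]
eef_rot: [0.88, 0.475, -0.0, 0.0]
contact_force: [0.8, 0.9, -0.5]
opening: 0.684
finger_force: 0.0
```

>>> send_rows([
  {"x": 0, "y": 0, "z": 0, "rx": 0, "ry": 0, "rz": -0.15, "jaw": 6},
  {"x": 0, "y": 0, "z": 0, "rx": 0, "ry": 0, "rz": -0.15, "jaw": 6},
  {"x": 0, "y": 0, "z": 0, "rx": 0, "ry": 0, "rz": -0.01, "jaw": 6},
  {"x": 0, "y": 0, "z": 0, "rx": 0, "ry": 0, "rz": 0, "jaw": 6},
  {"x": 0, "y": 0, "z": 0, "rx": 0, "ry": 0, "rz": 0, "jaw": 6},
])

```text
clock: 2.3
tool_pos: [0.4512, -0.299, 0.2497]
eef_rot: [0.799, 0.601, -0.0, 0.0]
contact_force: [0.1, 0.3, 0.2]
opening: 0.679
finger_force: 0.0
```

Run:
```python
from w import *
rep(); print(to(pt(.11,.005,.2)))
```

```text
t 2.3 pos [ 0.4512 -0.299   0.2497] yaw 73.9 tilt [-0.  0.] R 0.4849 ang -103.21 F [0.11 0.31 0.21] M [-0.05 -0.08  0.02] op 0.679 q [ 0.78  0.61 -0.47  1.81  0.36  0.81 -0.14]
[37.43 -1.9   4.97]
```

>>> send_rows([
  {"x": 4.2, "y": -0.2, "z": 0, "rx": 0, "ry": 0, "rz": 0, "jaw": 6},
  {"x": 4.2, "y": -0.2, "z": 0, "rx": 0, "ry": 0, "rz": 0, "jaw": 6},
  {"x": 4.2, "y": -0.2, "z": 0, "rx": 0, "ry": 0, "rz": 0, "jaw": 6},
  {"x": 4.2, "y": -0.2, "z": 0, "rx": 0, "ry": 0, "rz": 0, "jaw": 6},
  {"x": 4.2, "y": -0.2, "z": 0, "rx": 0, "ry": 0, "rz": 0, "jaw": 6},
])

```text
clock: 2.8
tool_pos: [0.4995, -0.0926, 0.2499]
eef_rot: [0.799, 0.602, 0.0, 0.0]
contact_force: [1.5, -0.3, -0.1]
opening: 0.678
finger_force: 0.0
```

>>> send_rows([
  {"x": 4.2, "y": -0.2, "z": 0, "rx": 0, "ry": 0, "rz": 0, "jaw": 6},
  {"x": 4.2, "y": -0.2, "z": 0, "rx": 0, "ry": 0, "rz": 0, "jaw": 6},
  {"x": 4.0, "y": -0.2, "z": 0, "rx": 0, "ry": 0, "rz": 0, "jaw": 6},
  {"x": 4.0, "y": -0.3, "z": 2.5, "rx": 0, "ry": 0, "rz": 0, "jaw": 6},
  {"x": 0, "y": 0, "z": 2.5, "rx": 0, "ry": 0, "rz": 0, "jaw": 6},
])

```text
clock: 3.3
tool_pos: [0.5373, 0.0742, 0.2003]
eef_rot: [0.796, 0.605, 0.004, -0.001]
contact_force: [-0.3, -0.2, 0.0]
opening: 0.682
finger_force: 0.0
```

Run:
```python
from w import *
rep(); print(to(pt(.11,.005,.131)))
s=snapshot("top"); t=s["img"]
c=cv2.resize(t[210:310,215:355],None,fx=5.7,fy=5.7,interpolation=cv2.INTER_CUBIC); cv2.imwrite("pics/c3.png",c[:,:,::-1])
s=snapshot("side"); t=s["img"]
c=cv2.resize(t[185:325,260:430],None,fx=4,fy=4,interpolation=cv2.INTER_CUBIC); cv2.imwrite("pics/c4.png",c[:,:,::-1])
```

```text
t 3.3 pos [0.5373 0.0742 0.2003] yaw 74.5 tilt [0.007 0.003] R 0.1018 ang -104.06 F [-0.25 -0.19  0.04] M [-0.05 -0.09 -0.  ] op 0.682 q [ 0.02  0.67 -0.39  1.87  0.38  0.67 -0.87]
[-0.88  0.12  6.93]
```

View pics/c4.png

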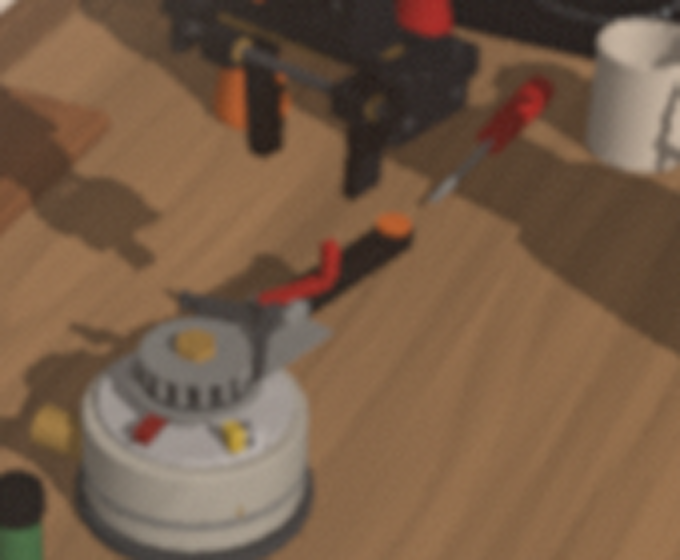

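The side crop shows the open fingers above the tab (tab at crop (330,255)), one on each side. I'll go down to it.

>>> send_rows([
  {"x": 0, "y": 0, "z": 2.5, "rx": 0, "ry": 0, "rz": 0, "jaw": 6},
  {"x": 0, "y": 0, "z": 2.0, "rx": 0, "ry": 0, "rz": 0, "jaw": 6},
  {"x": 0, "y": 0, "z": 0, "rx": 0, "ry": 0, "rz": 0, "jaw": 6},
  {"x": 0, "y": 0, "z": 0, "rx": 0, "ry": 0, "rz": 0, "jaw": 6},
  {"x": 0, "y": 0, "z": 0, "rx": 0, "ry": 0, "rz": 0, "jaw": 6},
])

```text
clock: 3.9
tool_pos: [0.5365, 0.0655, 0.1562]
eef_rot: [0.799, 0.602, 0.001, 0.001]
contact_force: [0.5, -0.4, 0.0]
opening: 0.68
finger_force: 0.0
```

Run:
```python
from w import *
rep(); print(to(pt(.11,.005,.131)))
```

```text
t 3.9 pos [0.5365 0.0655 0.1562] yaw 74.0 tilt [0.001 0.002] R 0.1105 ang -103.37 F [ 0.5  -0.39  0.02] M [-0.04 -0.11 -0.04] op 0.68 q [ 0.    0.73 -0.35  1.91  0.43  0.58 -0.91]
[ 0.03 -0.01  2.52]
```

>>> send_rows([
  {"x": 0, "y": 0, "z": 1.3, "rx": 0, "ry": 0, "rz": 0, "jaw": 6},
  {"x": 0, "y": 0, "z": 1.2, "rx": 0, "ry": 0, "rz": 0, "jaw": 6},
  {"x": 0, "y": 0, "z": 0, "rx": 0, "ry": 0, "rz": 0, "jaw": 6},
  {"x": 0, "y": 0.3, "z": 0, "rx": 0, "ry": 0, "rz": 0, "jaw": 6},
  {"x": 0, "y": 0.3, "z": 0, "rx": 0, "ry": 0, "rz": 0, "jaw": 6},
])

```text
clock: 4.4
tool_pos: [0.5416, 0.0643, 0.1297]
eef_rot: [0.798, 0.602, 0.0, 0.0]
contact_force: [-0.6, -0.4, 0.1]
opening: 0.683
finger_force: 0.0
```

>>> send_rows([
  {"x": 0, "y": 0.3, "z": 0, "rx": 0, "ry": 0, "rz": 0, "jaw": 6},
  {"x": 0, "y": 0.3, "z": 0, "rx": 0, "ry": 0, "rz": 0, "jaw": 6},
  {"x": 0, "y": 0.3, "z": 0, "rx": 0, "ry": 0, "rz": 0, "jaw": 6},
  {"x": 0, "y": 0.3, "z": 0, "rx": 0, "ry": 0, "rz": 0, "jaw": 6},
  {"x": 0, "y": 0.3, "z": 0, "rx": 0, "ry": 0, "rz": 0, "jaw": 6},
])

```text
clock: 4.9
tool_pos: [0.5563, 0.06, 0.1298]
eef_rot: [0.798, 0.602, 0.0, 0.0]
contact_force: [-1.5, 0.2, -0.6]
opening: 0.681
finger_force: 0.4
```

>>> send_rows([
  {"x": 0, "y": 0.3, "z": 0, "rx": 0, "ry": 0, "rz": 0, "jaw": 6},
  {"x": 0, "y": 0.3, "z": 0, "rx": 0, "ry": 0, "rz": 0, "jaw": 6},
  {"x": 0, "y": 0.3, "z": 0, "rx": 0, "ry": 0, "rz": 0, "jaw": 6},
  {"x": 0, "y": 0, "z": 0, "rx": 0, "ry": 0, "rz": 0, "jaw": 6},
  {"x": 0, "y": 0, "z": 0, "rx": 0, "ry": 0, "rz": 0, "jaw": 6},
])

```text
clock: 5.4
tool_pos: [0.5646, 0.0577, 0.1298]
eef_rot: [0.798, 0.602, 0.0, 0.0]
contact_force: [0.1, -0.1, 0.1]
opening: 0.68
finger_force: 0.0
```

Run:
```python
from w import *
rep()
s=snapshot("side"); t=s["img"]
c=cv2.resize(t[185:325,260:430],None,fx=4,fy=4,interpolation=cv2.INTER_CUBIC); cv2.imwrite("pics/c5.png",c[:,:,::-1])
```

```text
t 5.4 pos [0.5646 0.0577 0.1298] yaw 74.1 tilt [0. 0.] R 0.1153 ang -88.72 F [ 0.09 -0.06  0.11] M [ 0.   -0.08  0.  ] op 0.68 q [ 0.01  0.8  -0.34  1.84  0.45  0.58 -0.88]
```

View pics/c5.png

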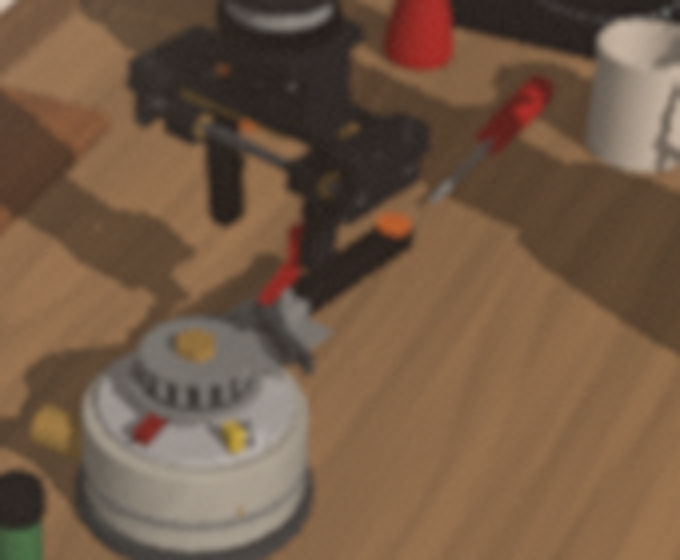

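The side crop shows the red tab at (297,240), now on the far (anticlockwise) side of the handle. The lever has flipped and the handle hasn't moved. Next I'll straddle the grip.

>>> send_rows([
  {"x": 0, "y": 0, "z": -3, "rx": 0, "ry": 0, "rz": 0, "jaw": 6},
  {"x": -1.7, "y": -1, "z": -2, "rx": 0, "ry": 0, "rz": 0, "jaw": 5},
  {"x": -3.8, "y": -2.3, "z": 0, "rx": 0, "ry": 0, "rz": 0, "jaw": 5},
  {"x": 0, "y": 0, "z": 0, "rx": 0, "ry": 0, "rz": 0, "jaw": 5},
  {"x": 0, "y": 0, "z": 0, "rx": 0, "ry": 0, "rz": 0, "jaw": 5},
])

```text
clock: 5.95
tool_pos: [0.5169, 0.0129, 0.1799]
eef_rot: [0.799, 0.602, -0.0, 0.0]
contact_force: [-0.3, 0.8, 0.0]
opening: 0.565
finger_force: 0.0
```

Run:
```python
from w import *
rep(); print(to(pt(.166,0,.089)))
```

```text
t 5.95 pos [0.5169 0.0129 0.1799] yaw 74.0 tilt [-0.001 -0.   ] R 0.1663 ang -105.72 F [-0.29  0.83  0.03] M [-0.01 -0.09 -0.01] op 0.565 q [ 0.12  0.67 -0.38  1.95  0.42  0.59 -0.82]
[ 0.04 -0.08  9.09]
```

>>> send_rows([
  {"x": 0, "y": 0, "z": 3, "rx": 0, "ry": 0, "rz": 0, "jaw": 5},
  {"x": 0, "y": 0, "z": 3, "rx": 0, "ry": 0, "rz": 0, "jaw": 5},
  {"x": 0, "y": 0, "z": 2, "rx": 0, "ry": 0, "rz": 0, "jaw": 5},
  {"x": 0, "y": 0, "z": 1, "rx": 0, "ry": 0, "rz": 0, "jaw": 5},
  {"x": 0, "y": 0, "z": 0, "rx": 0, "ry": 0, "rz": 0, "jaw": 3},
])

```text
clock: 6.45
tool_pos: [0.5175, 0.0147, 0.0886]
eef_rot: [0.798, 0.603, -0.001, -0.001]
contact_force: [0.1, -0.8, -0.1]
opening: 0.501
finger_force: 0.0
```

>>> send_rows([
  {"x": 0, "y": 0, "z": 0, "rx": 0, "ry": 0, "rz": 0, "jaw": 2.8},
  {"x": 0, "y": 0, "z": 0, "rx": 0, "ry": 0, "rz": 0, "jaw": 2.8},
  {"x": 0, "y": 0, "z": 0, "rx": 0, "ry": 0, "rz": 0, "jaw": 2.8},
  {"x": 0, "y": 0, "z": 0, "rx": 0, "ry": 0, "rz": 0, "jaw": 2.8},
  {"x": 0, "y": 0, "z": 0, "rx": 0, "ry": 0, "rz": 0, "jaw": 2.8},
])

```text
clock: 6.95
tool_pos: [0.5178, 0.0137, 0.0901]
eef_rot: [0.798, 0.602, 0.0, 0.0]
contact_force: [0.2, -0.3, 0.2]
opening: 0.319
finger_force: 0.0
```

Run:
```python
from w import *
rep()
s=snapshot("side"); t=s["img"]
c=cv2.resize(t[185:325,260:430],None,fx=4,fy=4,interpolation=cv2.INTER_CUBIC); cv2.imwrite("pics/c6.png",c[:,:,::-1])
```

```text
t 6.95 pos [0.5178 0.0137 0.0901] yaw 74.1 tilt [0.    0.001] R 0.1653 ang -105.51 F [ 0.18 -0.27  0.18] M [-0.07 -0.11  0.04] op 0.319 q [ 0.04  0.82 -0.26  2.01  0.53  0.38 -0.91]
```

View pics/c6.png

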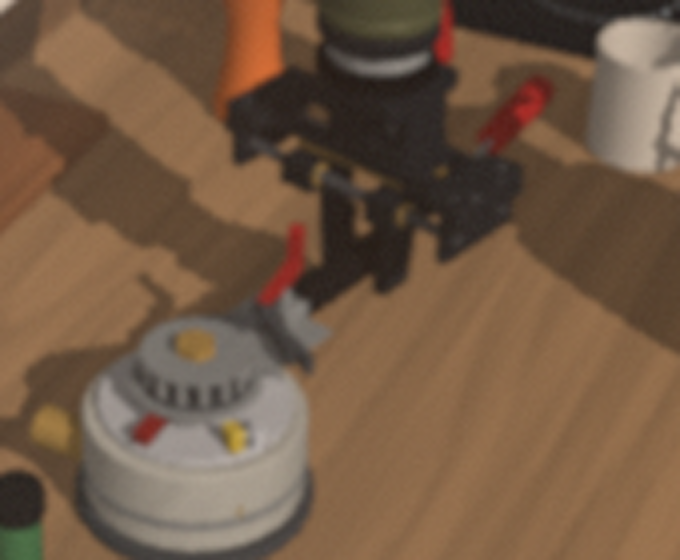

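The side crop shows the fingers on either side of the black grip, clear of the tab. Now I'll swing anticlockwise.

>>> send_rows([
  {"x": 0.01, "y": 0.66, "z": 0, "rx": 0, "ry": 0, "rz": -0.04, "jaw": 2.8},
  {"x": 0.01, "y": 0.66, "z": 0, "rx": 0, "ry": 0, "rz": -0.04, "jaw": 2.8},
  {"x": 0.01, "y": 0.66, "z": 0, "rx": 0, "ry": 0, "rz": -0.04, "jaw": 2.8},
  {"x": 0.01, "y": 0.66, "z": 0, "rx": 0, "ry": 0, "rz": -0.04, "jaw": 2.8},
  {"x": 0.01, "y": 0.66, "z": 0, "rx": 0, "ry": 0, "rz": -0.04, "jaw": 2.8},
])

```text
clock: 7.5
tool_pos: [0.5492, 0.0083, 0.0897]
eef_rot: [0.733, 0.68, -0.0, -0.001]
contact_force: [-2.1, 2.0, 1.4]
opening: 0.321
finger_force: 1.5
```

>>> send_rows([
  {"x": 0.01, "y": 0.66, "z": 0, "rx": 0, "ry": 0, "rz": -0.04, "jaw": 2.8},
  {"x": 0.01, "y": 0.66, "z": 0, "rx": 0, "ry": 0, "rz": -0.04, "jaw": 2.8},
  {"x": 0.01, "y": 0.66, "z": 0, "rx": 0, "ry": 0, "rz": -0.04, "jaw": 2.8},
  {"x": 0.01, "y": 0.66, "z": 0, "rx": 0, "ry": 0, "rz": -0.04, "jaw": 2.8},
  {"x": 0.01, "y": 0.66, "z": 0, "rx": 0, "ry": 0, "rz": -0.04, "jaw": 2.8},
])

```text
clock: 8.0
tool_pos: [0.5803, 0.0091, 0.0894]
eef_rot: [0.662, 0.75, -0.002, -0.002]
contact_force: [-5.8, 3.0, 3.1]
opening: 0.321
finger_force: 2.5
```

```bash
cat > ang.py <<'E'
from w import *
# plug arm / stop angles from top view
def ang():
    s=snapshot("top"); h=cv2.cvtColor(s["img"],cv2.COLOR_RGB2HSV)
    out={}
    for n,lo,hi,z in(("red",(0,130,70),(8,255,255),.087),("yel",(20,130,100),(32,255,255),.089)):
        m=cv2.inRange(h,lo,hi); k=np.zeros_like(m); k[235:305,222:270]=m[235:305,222:270]
        c,l,st,ce=cv2.connectedComponentsWithStats(k)
        for i in range(1,c):
            if st[i,4]>=8:
                p=onz(s,ce[i],z)[0,:2]-A; print(n,st[i,4],ce[i].round(1),"ang",np.degrees(np.arctan2(p[1],p[0])).round(1),"r",np.hypot(*p).round(4))
    return s
E
python3 - <<'E'
from ang import *
rep(); ang()
E
```

```text
t 8.0 pos [0.5803 0.0091 0.0894] yaw 97.1 tilt [ 0.001 -0.005] R 0.1649 ang -83.62 F [-5.82  3.02  3.14] M [ 0.3   1.01 -0.05] op 0.321 q [ 0.15  0.89 -0.43  1.81  0.62  0.59 -0.54]
red 19 [234.6 256.4] ang 91.1 r 0.0495
yel 24 [255.  252.9] ang 29.3 r 0.0066
yel 17 [243. 273.] ang 142.6 r 0.0496
```

>>> send_rows([
  {"x": 0.01, "y": 0.66, "z": 0, "rx": 0, "ry": 0, "rz": -0.04, "jaw": 2.8},
  {"x": 0.01, "y": 0.66, "z": 0, "rx": 0, "ry": 0, "rz": -0.04, "jaw": 2.8},
  {"x": 0.01, "y": 0.66, "z": 0, "rx": 0, "ry": 0, "rz": -0.04, "jaw": 2.8},
  {"x": 0.01, "y": 0.66, "z": 0, "rx": 0, "ry": 0, "rz": -0.04, "jaw": 2.8},
  {"x": 0, "y": 0, "z": 0, "rx": 0, "ry": 0, "rz": 0, "jaw": 2.8},
])

```text
clock: 8.55
tool_pos: [0.6075, 0.0142, 0.0892]
eef_rot: [0.601, 0.8, -0.001, -0.001]
contact_force: [-2.6, 1.2, 0.6]
opening: 0.319
finger_force: 1.2
```

Run:
```python
from ang import *
rep(); ang()
```

```text
t 8.55 pos [0.6075 0.0142 0.0892] yaw 106.2 tilt [ 0.001 -0.002] R 0.1652 ang -74.02 F [-2.61  1.18  0.6 ] M [ 0.2   0.48 -0.06] op 0.319 q [ 0.17  0.92 -0.49  1.72  0.65  0.66 -0.4 ]
red 18 [235.4 259.9] ang 100.7 r 0.0486
yel 11 [253.7 255.1] ang 82.5 r 0.0062
yel 16 [242.9 273.1] ang 142.7 r 0.0499
```

>>> send_rows([
  {"x": 0.01, "y": 0.66, "z": 0, "rx": 0, "ry": 0, "rz": -0.04, "jaw": 2.8},
  {"x": 0.01, "y": 0.66, "z": 0, "rx": 0, "ry": 0, "rz": -0.04, "jaw": 2.8},
  {"x": 0.01, "y": 0.5, "z": 0, "rx": 0, "ry": 0, "rz": -0.03, "jaw": 2.8},
  {"x": 0.01, "y": 0.5, "z": 0, "rx": 0, "ry": 0, "rz": -0.03, "jaw": 2.8},
  {"x": 0, "y": 0, "z": 0, "rx": 0, "ry": 0, "rz": 0, "jaw": 2.8},
])

```text
clock: 9.1
tool_pos: [0.6293, 0.0216, 0.0893]
eef_rot: [0.544, 0.839, -0.001, -0.001]
contact_force: [-4.9, 0.3, -0.2]
opening: 0.315
finger_force: 1.5
```

Run:
```python
from ang import *
rep(); ang()
```

```text
t 9.1 pos [0.6293 0.0216 0.0893] yaw 114.2 tilt [ 0.001 -0.002] R 0.1657 ang -66.02 F [-4.93  0.34 -0.17] M [ 0.13  0.67 -0.05] op 0.315 q [ 0.18  0.95 -0.53  1.65  0.67  0.73 -0.26]
red 20 [235.8 262.8] ang 108.5 r 0.0494
yel 22 [254.9 253.5] ang 39.3 r 0.0056
yel 15 [243.1 273.1] ang 143.0 r 0.0497
```

>>> send_rows([
  {"x": 0.01, "y": 0.4, "z": 0, "rx": 0, "ry": 0, "rz": -0.025, "jaw": 2.8},
  {"x": 0.01, "y": 0.4, "z": 0, "rx": 0, "ry": 0, "rz": -0.025, "jaw": 2.8},
  {"x": 0.0, "y": 0.4, "z": 0, "rx": 0, "ry": 0, "rz": -0.025, "jaw": 2.8},
  {"x": 0.0, "y": 0, "z": 0, "rx": 0, "ry": 0, "rz": 0, "jaw": 2.8},
  {"x": 0, "y": 0, "z": 0, "rx": 0, "ry": 0, "rz": 0, "jaw": 2.8},
])

```text
clock: 9.65
tool_pos: [0.6405, 0.0265, 0.0894]
eef_rot: [0.512, 0.859, -0.001, -0.0]
contact_force: [-4.5, 1.1, -1.1]
opening: 0.319
finger_force: 1.8
```

Run:
```python
from ang import *
rep(); ang()
```

```text
t 9.65 pos [0.6405 0.0265 0.0894] yaw 118.4 tilt [ 0.    -0.001] R 0.1662 ang -61.82 F [-4.53  1.06 -1.14] M [ 0.06  0.77 -0.07] op 0.319 q [ 0.18  0.97 -0.55  1.61  0.68  0.76 -0.2 ]
red 19 [236.4 264.3] ang 112.7 r 0.0491
yel 15 [255.5 253.7] ang 27.8 r 0.0045
yel 15 [243.1 273.1] ang 143.0 r 0.0497
```

>>> send_rows([
  {"x": 0.01, "y": 0.4, "z": 0, "rx": 0, "ry": 0, "rz": -0.025, "jaw": 2.8},
  {"x": 0.01, "y": 0.4, "z": 0, "rx": 0, "ry": 0, "rz": -0.025, "jaw": 2.8},
  {"x": 0.01, "y": 0.4, "z": 0, "rx": 0, "ry": 0, "rz": -0.025, "jaw": 2.8},
  {"x": 0.01, "y": 0.4, "z": 0, "rx": 0, "ry": 0, "rz": -0.025, "jaw": 2.8},
  {"x": 0, "y": 0, "z": 0, "rx": 0, "ry": 0, "rz": 0, "jaw": 2.8},
])

```text
clock: 10.2
tool_pos: [0.6494, 0.032, 0.089]
eef_rot: [0.468, 0.884, -0.006, -0.004]
contact_force: [-15.9, -4.0, 9.2]
opening: 0.315
finger_force: 7.7
```

Run:
```python
from ang import *
rep(); ang()
```

```text
t 10.2 pos [0.6494 0.032  0.089 ] yaw 124.1 tilt [ 0.001 -0.014] R 0.1659 ang -58.2 F [-15.93  -4.01   9.21] M [-0.91  3.1  -0.18] op 0.315 q [ 0.18  0.99 -0.58  1.57  0.69  0.81 -0.1 ]
red 17 [237.2 265.5] ang 116.6 r 0.0488
yel 9 [255.1 251.4] ang 18.6 r 0.0096
yel 16 [242.9 273.1] ang 142.7 r 0.0499
```

The force jumped to 16 N while the red arm is still about 0.25 rad short of the stop, so this is the handle's end stop. I'll swing back clockwise.

>>> send_rows([
  {"x": 0.01, "y": -0.6, "z": 0, "rx": 0, "ry": 0, "rz": 0.04, "jaw": 2.8},
  {"x": 0.01, "y": -0.8, "z": 0, "rx": 0, "ry": 0, "rz": 0.05, "jaw": 2.8},
  {"x": 0.03, "y": -1.0, "z": 0, "rx": 0, "ry": 0, "rz": 0.06, "jaw": 2.8},
  {"x": 0.03, "y": -1.0, "z": 0, "rx": 0, "ry": 0, "rz": 0.06, "jaw": 2.8},
  {"x": 0.03, "y": -1.0, "z": 0, "rx": 0, "ry": 0, "rz": 0.06, "jaw": 2.8},
])

```text
clock: 10.75
tool_pos: [0.6191, 0.0155, 0.0908]
eef_rot: [0.584, 0.812, 0.003, 0.003]
contact_force: [2.1, -0.1, -1.8]
opening: 0.317
finger_force: 1.3
```

Run:
```python
from ang import *
rep()
```

```text
t 10.75 pos [0.6191 0.0155 0.0908] yaw 108.5 tilt [-0.002  0.008] R 0.1675 ang -70.08 F [ 2.1  -0.09 -1.75] M [ 0.01 -0.63 -0.08] op 0.317 q [ 0.17  0.93 -0.5   1.7   0.66  0.68 -0.36]
```

>>> send_rows([
  {"x": 0.03, "y": -1.0, "z": 0, "rx": 0, "ry": 0, "rz": 0.06, "jaw": 2.8},
  {"x": 0.03, "y": -1.0, "z": 0, "rx": 0, "ry": 0, "rz": 0.06, "jaw": 2.8},
  {"x": 0.03, "y": -1.0, "z": 0, "rx": 0, "ry": 0, "rz": 0.06, "jaw": 2.8},
  {"x": 0.03, "y": -1.0, "z": 0, "rx": 0, "ry": 0, "rz": 0.06, "jaw": 2.8},
  {"x": 0.03, "y": -1.0, "z": 0, "rx": 0, "ry": 0, "rz": 0.06, "jaw": 2.8},
])

```text
clock: 11.25
tool_pos: [0.5701, 0.006, 0.0909]
eef_rot: [0.699, 0.715, 0.003, 0.003]
contact_force: [2.7, -1.1, -0.2]
opening: 0.32
finger_force: 1.1
```

Run:
```python
from ang import *
rep();ang()
```

```text
t 11.25 pos [0.5701 0.006  0.0909] yaw 91.3 tilt [-0.     0.008] R 0.1672 ang -87.24 F [ 2.74 -1.08 -0.18] M [-0.31 -0.56 -0.03] op 0.32 q [ 0.13  0.87 -0.39  1.85  0.61  0.53 -0.64]
red 18 [237.  265.7] ang 116.8 r 0.0493
yel 8 [256.2 251.2] ang 3.0 r 0.0095
yel 13 [253.9 254.8] ang 76.6 r 0.0059
yel 17 [242.8 273.2] ang 142.6 r 0.0502
```

>>> send_rows([
  {"x": 0.04, "y": -1.0, "z": 0, "rx": 0, "ry": 0, "rz": 0.06, "jaw": 2.8},
  {"x": 0.04, "y": -1.0, "z": 0, "rx": 0, "ry": 0, "rz": 0.06, "jaw": 2.8},
  {"x": 0.04, "y": -1.0, "z": 0, "rx": 0, "ry": 0, "rz": 0.06, "jaw": 2.8},
  {"x": 0.04, "y": -1.0, "z": 0, "rx": 0, "ry": 0, "rz": 0.06, "jaw": 2.8},
  {"x": 0.04, "y": -1.0, "z": 0, "rx": 0, "ry": 0, "rz": 0.06, "jaw": 2.8},
])

```text
clock: 11.8
tool_pos: [0.5202, 0.0127, 0.0906]
eef_rot: [0.798, 0.603, 0.002, 0.002]
contact_force: [1.6, -1.8, -1.1]
opening: 0.315
finger_force: 1.2
```

>>> send_rows([
  {"x": 0.04, "y": -1.0, "z": 0, "rx": 0, "ry": 0, "rz": 0.06, "jaw": 2.8},
  {"x": 0.04, "y": -1.0, "z": 0, "rx": 0, "ry": 0, "rz": 0.06, "jaw": 2.8},
  {"x": 0, "y": 0, "z": 0, "rx": 0, "ry": 0, "rz": 0, "jaw": 2.8},
  {"x": 0, "y": 0, "z": 0, "rx": 0, "ry": 0, "rz": 0, "jaw": 2.8},
  {"x": 0, "y": 0, "z": 0, "rx": 0, "ry": 0, "rz": 0, "jaw": 2.8},
])

```text
clock: 12.3
tool_pos: [0.4995, 0.0206, 0.0899]
eef_rot: [0.831, 0.556, 0.001, 0.0]
contact_force: [0.8, -1.2, 0.0]
opening: 0.316
finger_force: 0.0
```

Run:
```python
from ang import *
rep();ang()
```

```text
t 12.3 pos [0.4995 0.0206 0.0899] yaw 67.6 tilt [0.001 0.001] R 0.1648 ang -112.31 F [ 0.81 -1.2   0.01] M [-0.01 -0.06  0.03] op 0.316 q [-0.    0.81 -0.21  2.06  0.5   0.32 -1.03]
red 16 [237.1 265.7] ang 116.9 r 0.0492
yel 17 [243.  273.1] ang 142.8 r 0.0498
```

>>> send_rows([
  {"x": 0.01, "y": 0.66, "z": 0, "rx": 0, "ry": 0, "rz": -0.04, "jaw": 2.8},
  {"x": 0.01, "y": 0.66, "z": 0, "rx": 0, "ry": 0, "rz": -0.04, "jaw": 2.8},
  {"x": 0.01, "y": 0.66, "z": 0, "rx": 0, "ry": 0, "rz": -0.04, "jaw": 2.8},
  {"x": 0.01, "y": 0.66, "z": 0, "rx": 0, "ry": 0, "rz": -0.04, "jaw": 2.8},
  {"x": 0.01, "y": 0.66, "z": 0, "rx": 0, "ry": 0, "rz": -0.04, "jaw": 2.8},
])

```text
clock: 12.85
tool_pos: [0.5296, 0.0113, 0.0896]
eef_rot: [0.771, 0.637, 0.0, -0.001]
contact_force: [-1.5, 1.0, -0.5]
opening: 0.316
finger_force: 1.0
```

Run:
```python
from ang import *
rep();ang()
```

```text
t 12.85 pos [0.5296 0.0113 0.0896] yaw 79.1 tilt [ 0.001 -0.001] R 0.165 ang -101.32 F [-1.47  0.98 -0.5 ] M [ 0.34  0.27 -0.06] op 0.316 q [ 0.07  0.83 -0.3   1.97  0.57  0.42 -0.85]
red 18 [237.2 265.4] ang 116.4 r 0.0486
yel 14 [253.5 254.6] ang 73.2 r 0.007
yel 17 [242.8 273.2] ang 142.6 r 0.0502
```

Not engaged yet. I'll continue.

>>> send_rows([
  {"x": 0.01, "y": 0.66, "z": 0, "rx": 0, "ry": 0, "rz": -0.04, "jaw": 2.8},
  {"x": 0.01, "y": 0.66, "z": 0, "rx": 0, "ry": 0, "rz": -0.04, "jaw": 2.8},
  {"x": 0.01, "y": 0.66, "z": 0, "rx": 0, "ry": 0, "rz": -0.04, "jaw": 2.8},
  {"x": 0.01, "y": 0.5, "z": 0, "rx": 0, "ry": 0, "rz": -0.03, "jaw": 2.8},
  {"x": 0.01, "y": 0, "z": 0, "rx": 0, "ry": 0, "rz": 0, "jaw": 2.8},
])

```text
clock: 13.4
tool_pos: [0.555, 0.0077, 0.0896]
eef_rot: [0.722, 0.692, 0.0, 0.0]
contact_force: [-1.0, 0.2, -0.2]
opening: 0.316
finger_force: 0.0
```

Run:
```python
from ang import *
rep();ang()
```

```text
t 13.4 pos [0.555  0.0077 0.0896] yaw 87.5 tilt [0.    0.001] R 0.1654 ang -92.43 F [-0.97  0.18 -0.18] M [-0.1  -0.06  0.02] op 0.316 q [ 0.12  0.86 -0.37  1.89  0.6   0.5  -0.71]
red 17 [237.2 265.5] ang 116.6 r 0.0488
yel 17 [242.8 273.2] ang 142.6 r 0.0502
```

>>> send_rows([
  {"x": 0.01, "y": 0.5, "z": 0, "rx": 0, "ry": 0, "rz": -0.03, "jaw": 2.8},
  {"x": 0.01, "y": 0.5, "z": 0, "rx": 0, "ry": 0, "rz": -0.03, "jaw": 2.8},
  {"x": 0.01, "y": 0.5, "z": 0, "rx": 0, "ry": 0, "rz": -0.03, "jaw": 2.8},
  {"x": 0.01, "y": 0.5, "z": 0, "rx": 0, "ry": 0, "rz": -0.03, "jaw": 2.8},
  {"x": 0.0, "y": 0, "z": 0, "rx": 0, "ry": 0, "rz": 0, "jaw": 2.8},
])

```text
clock: 13.95
tool_pos: [0.5754, 0.0081, 0.0897]
eef_rot: [0.679, 0.734, 0.001, 0.0]
contact_force: [0.5, -0.2, -0.1]
opening: 0.318
finger_force: 0.0
```

Run:
```python
from ang import *
rep();ang()
```

```text
t 13.95 pos [0.5754 0.0081 0.0897] yaw 94.4 tilt [0.    0.001] R 0.1654 ang -85.34 F [ 0.48 -0.19 -0.08] M [-0.03 -0.1  -0.02] op 0.318 q [ 0.15  0.88 -0.42  1.83  0.63  0.56 -0.6 ]
red 18 [237.3 265.5] ang 116.7 r 0.0486
yel 10 [256.  252.2] ang 8.2 r 0.0074
yel 11 [253.6 254.2] ang 65.5 r 0.007
yel 16 [242.9 273.1] ang 142.7 r 0.0499
```

>>> send_rows([
  {"x": 0.0, "y": 0.33, "z": 0, "rx": 0, "ry": 0, "rz": -0.02, "jaw": 2.8},
  {"x": 0.01, "y": 0.33, "z": 0, "rx": 0, "ry": 0, "rz": -0.02, "jaw": 2.8},
  {"x": 0.01, "y": 0.33, "z": 0, "rx": 0, "ry": 0, "rz": -0.02, "jaw": 2.8},
  {"x": 0.0, "y": 0.33, "z": 0, "rx": 0, "ry": 0, "rz": -0.02, "jaw": 2.8},
  {"x": 0.0, "y": 0.33, "z": 0, "rx": 0, "ry": 0, "rz": -0.02, "jaw": 2.8},
])

```text
clock: 14.5
tool_pos: [0.5896, 0.0103, 0.0897]
eef_rot: [0.641, 0.767, -0.001, -0.001]
contact_force: [-5.1, 0.9, 5.0]
opening: 0.317
finger_force: 2.5
```

Run:
```python
from ang import *
rep();ang()
```

```text
t 14.5 pos [0.5896 0.0103 0.0897] yaw 100.2 tilt [-0.    -0.003] R 0.165 ang -80.38 F [-5.11  0.94  5.02] M [ 0.    1.02 -0.08] op 0.317 q [ 0.16  0.9  -0.46  1.78  0.64  0.61 -0.5 ]
red 18 [237.7 266.6] ang 119.8 r 0.049
yel 9 [252.9 252. ] ang 45.5 r 0.0113
yel 18 [242.9 273.1] ang 142.6 r 0.0499
```

>>> send_rows([
  {"x": 0.0, "y": 0.3, "z": 0, "rx": 0, "ry": 0, "rz": -0.02, "jaw": 2.8},
  {"x": 0.01, "y": 0.3, "z": 0, "rx": 0, "ry": 0, "rz": -0.02, "jaw": 2.8},
  {"x": 0.01, "y": 0.3, "z": 0, "rx": 0, "ry": 0, "rz": -0.02, "jaw": 2.8},
  {"x": 0.0, "y": 0.3, "z": 0, "rx": 0, "ry": 0, "rz": -0.02, "jaw": 2.8},
  {"x": 0.0, "y": 0, "z": 0, "rx": 0, "ry": 0, "rz": 0, "jaw": 2.8},
])

```text
clock: 15.05
tool_pos: [0.602, 0.013, 0.0896]
eef_rot: [0.611, 0.792, -0.0, -0.0]
contact_force: [-4.7, 0.1, 3.1]
opening: 0.314
finger_force: 2.0
```

Run:
```python
from ang import *
rep();s=ang();rep()
t=s["img"]
c=cv2.resize(t[225:295,225:275],None,fx=8,fy=8,interpolation=cv2.INTER_CUBIC); cv2.imwrite("pics/c7.png",c[:,:,::-1])
```

```text
t 15.05 pos [0.602  0.013  0.0896] yaw 104.7 tilt [ 0.    -0.001] R 0.1649 ang -75.96 F [-4.73  0.14  3.14] M [-0.01  0.73 -0.01] op 0.314 q [ 0.17  0.92 -0.48  1.74  0.66  0.65 -0.43]
red 17 [238.6 268. ] ang 124.4 r 0.0488
yel 12 [255.3 252.4] ang 20.5 r 0.0073
yel 16 [242.9 273.1] ang 142.7 r 0.0499
t 15.1 pos [0.602  0.013  0.0896] yaw 104.7 tilt [ 0.    -0.001] R 0.1649 ang -75.95 F [-4.12  0.09  1.5 ] M [-0.09  0.75 -0.06] op 0.321 q [ 0.17  0.92 -0.48  1.74  0.66  0.65 -0.43]
```

View pics/c7.png

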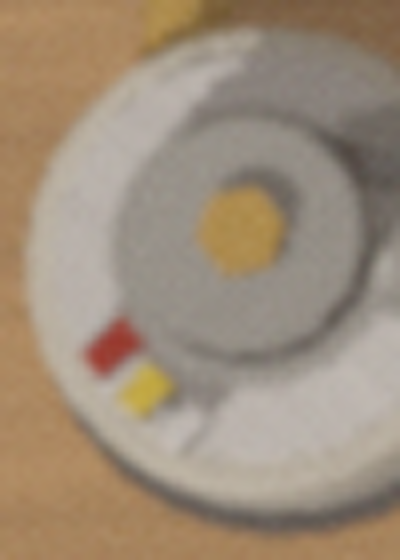

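The crop shows the red arm at (112,347), about 5–6 mm short of the yellow stop at (147,390). I'll creep from here.

>>> send_rows([
  {"x": 0.0, "y": 0.16, "z": 0, "rx": 0, "ry": 0, "rz": -0.01, "jaw": 2.8},
  {"x": 0.0, "y": 0.16, "z": 0, "rx": 0, "ry": 0, "rz": -0.01, "jaw": 2.8},
  {"x": 0.0, "y": 0.16, "z": 0, "rx": 0, "ry": 0, "rz": -0.01, "jaw": 2.8},
  {"x": 0.0, "y": 0.16, "z": 0, "rx": 0, "ry": 0, "rz": -0.01, "jaw": 2.8},
  {"x": 0.0, "y": 0, "z": 0, "rx": 0, "ry": 0, "rz": 0, "jaw": 2.8},
])

```text
clock: 15.6
tool_pos: [0.6082, 0.0148, 0.0896]
eef_rot: [0.595, 0.804, -0.0, -0.0]
contact_force: [-5.5, 0.5, 1.8]
opening: 0.321
finger_force: 2.2
```

Run:
```python
from ang import *
rep();s=ang();rep()
```

```text
t 15.6 pos [0.6082 0.0148 0.0896] yaw 107.0 tilt [ 0.    -0.001] R 0.1648 ang -73.74 F [-5.47  0.53  1.8 ] M [-0.07  0.88  0.01] op 0.321 q [ 0.17  0.93 -0.5   1.72  0.66  0.67 -0.39]
red 19 [239.3 268.6] ang 126.7 r 0.0484
yel 26 [254.  252.7] ang 41.5 r 0.0084
yel 16 [242.9 273.1] ang 142.7 r 0.0499
t 15.65 pos [0.6082 0.0148 0.0896] yaw 107.0 tilt [ 0.    -0.001] R 0.1648 ang -73.73 F [-4.93  1.37  2.12] M [ 0.05  0.91 -0.05] op 0.319 q [ 0.17  0.93 -0.5   1.72  0.66  0.67 -0.39]
```

>>> send_rows([
  {"x": 0.0, "y": 0.1, "z": 0, "rx": 0, "ry": 0, "rz": -0.006, "jaw": 2.8},
  {"x": 0.0, "y": 0.1, "z": 0, "rx": 0, "ry": 0, "rz": -0.006, "jaw": 2.8},
  {"x": 0.0, "y": 0.1, "z": 0, "rx": 0, "ry": 0, "rz": -0.006, "jaw": 2.8},
  {"x": 0.0, "y": 0.1, "z": 0, "rx": 0, "ry": 0, "rz": -0.006, "jaw": 2.8},
  {"x": 0.0, "y": 0, "z": 0, "rx": 0, "ry": 0, "rz": 0, "jaw": 2.8},
])

```text
clock: 16.15
tool_pos: [0.612, 0.016, 0.0896]
eef_rot: [0.585, 0.811, -0.0, -0.0]
contact_force: [-4.6, 0.9, 2.6]
opening: 0.316
finger_force: 2.3
```

```bash
cat >> w.py <<'E'
def ft():
    s,t,r=tool(); f=r.T@np.array(s["contact_force"]); m=r.T@np.array(s["moment"]); d=t[:2]-A
    print("t",round(s["clock"],2),"ang",np.degrees(np.arctan2(d[1],d[0])).round(2),"Fy",f[1].round(2),"Mx",m[0].round(2),"finger",round(s["finger_force"],2))
E
python3 - <<'E'
from ang import *
ft();s=ang();ft();snapshot("top");ft();snapshot("top");ft()
E
```

```text
t 16.15 ang -72.33 Fy -4.05 Mx 0.84 finger 2.28
red 19 [239.5 269.3] ang 128.5 r 0.049
yel 23 [255. 254.] ang 45.5 r 0.0045
yel 19 [242.6 272.9] ang 141.8 r 0.05
t 16.2 ang -72.32 Fy -4.17 Mx 0.85 finger 2.3
t 16.25 ang -72.32 Fy -4.6 Mx 0.87 finger 2.33
t 16.3 ang -72.32 Fy -4.81 Mx 0.92 finger 2.36
```

>>> send_rows([
  {"x": 0.0, "y": 0.08, "z": 0, "rx": 0, "ry": 0, "rz": -0.005, "jaw": 2.8},
  {"x": 0.0, "y": 0.08, "z": 0, "rx": 0, "ry": 0, "rz": -0.005, "jaw": 2.8},
  {"x": 0.0, "y": 0, "z": 0, "rx": 0, "ry": 0, "rz": 0, "jaw": 2.8},
  {"x": 0.0, "y": 0, "z": 0, "rx": 0, "ry": 0, "rz": 0, "jaw": 2.8},
  {"x": 0.0, "y": 0, "z": 0, "rx": 0, "ry": 0, "rz": 0, "jaw": 2.8},
])

```text
clock: 16.8
tool_pos: [0.6137, 0.0165, 0.0897]
eef_rot: [0.581, 0.814, -0.0, -0.0]
contact_force: [-6.0, -0.2, 1.9]
opening: 0.316
finger_force: 2.3
```

Run:
```python
from ang import *
ft();s=ang();ft()
```

```text
t 16.8 ang -71.71 Fy -5.7 Mx 0.81 finger 2.31
red 19 [239.5 269.3] ang 128.5 r 0.049
yel 23 [254.4 253.7] ang 48.3 r 0.0061
yel 20 [242.5 273. ] ang 141.6 r 0.0503
t 16.85 ang -71.72 Fy -4.18 Mx 0.9 finger 2.31
```

>>> send_rows([
  {"x": 0.0, "y": 0.08, "z": 0, "rx": 0, "ry": 0, "rz": -0.005, "jaw": 2.8},
  {"x": 0.0, "y": 0.08, "z": 0, "rx": 0, "ry": 0, "rz": -0.005, "jaw": 2.8},
  {"x": 0.0, "y": 0, "z": 0, "rx": 0, "ry": 0, "rz": 0, "jaw": 2.8},
  {"x": 0.0, "y": 0, "z": 0, "rx": 0, "ry": 0, "rz": 0, "jaw": 2.8},
  {"x": 0.0, "y": 0, "z": 0, "rx": 0, "ry": 0, "rz": 0, "jaw": 2.8},
])

```text
clock: 17.35
tool_pos: [0.6153, 0.0171, 0.0897]
eef_rot: [0.577, 0.817, 0.0, -0.0]
contact_force: [-5.8, 0.9, 0.7]
opening: 0.321
finger_force: 2.2
```

Run:
```python
from ang import *
ft();s=ang();ft()
```

```text
t 17.35 ang -71.13 Fy -5.19 Mx 0.79 finger 2.24
red 17 [239.6 269.7] ang 129.7 r 0.0494
yel 23 [255.2 253.7] ang 36.3 r 0.0048
yel 22 [242.6 272.8] ang 141.4 r 0.0497
t 17.4 ang -71.14 Fy -3.63 Mx 0.87 finger 2.25
```

>>> send_rows([
  {"x": 0.0, "y": 0.06, "z": 0, "rx": 0, "ry": 0, "rz": -0.004, "jaw": 2.8},
  {"x": 0.0, "y": 0.06, "z": 0, "rx": 0, "ry": 0, "rz": -0.004, "jaw": 2.8},
  {"x": 0.0, "y": 0, "z": 0, "rx": 0, "ry": 0, "rz": 0, "jaw": 2.8},
  {"x": 0.0, "y": 0, "z": 0, "rx": 0, "ry": 0, "rz": 0, "jaw": 2.8},
  {"x": 0.0, "y": 0, "z": 0, "rx": 0, "ry": 0, "rz": 0, "jaw": 2.8},
])

```text
clock: 17.9
tool_pos: [0.6164, 0.0175, 0.0897]
eef_rot: [0.574, 0.819, -0.0, -0.0]
contact_force: [-4.7, 0.7, 1.2]
opening: 0.313
finger_force: 2.3
```

Run:
```python
from ang import *
ft();s=ang();ft();snapshot("top");ft()
```

```text
t 17.9 ang -70.72 Fy -4.17 Mx 0.84 finger 2.25
red 15 [239.9 269.5] ang 129.7 r 0.0485
yel 20 [254.8 253.9] ang 47.9 r 0.0052
yel 22 [242.6 272.8] ang 141.4 r 0.0497
t 17.95 ang -70.71 Fy -4.89 Mx 0.85 finger 2.25
t 18.0 ang -70.71 Fy -5.09 Mx 0.85 finger 2.25
```

>>> send_rows([
  {"x": 0.0, "y": 0.06, "z": 0, "rx": 0, "ry": 0, "rz": -0.004, "jaw": 2.8},
  {"x": 0.0, "y": 0.06, "z": 0, "rx": 0, "ry": 0, "rz": -0.004, "jaw": 2.8},
  {"x": 0.0, "y": 0, "z": 0, "rx": 0, "ry": 0, "rz": 0, "jaw": 2.8},
  {"x": 0.0, "y": 0, "z": 0, "rx": 0, "ry": 0, "rz": 0, "jaw": 2.8},
  {"x": 0.0, "y": 0, "z": 0, "rx": 0, "ry": 0, "rz": 0, "jaw": 2.8},
])

```text
clock: 18.5
tool_pos: [0.6175, 0.0179, 0.0897]
eef_rot: [0.57, 0.821, -0.0, -0.0]
contact_force: [-4.5, -0.2, 1.5]
opening: 0.321
finger_force: 2.2
```

Run:
```python
from ang import *
ft();s=ang();ft();snapshot("top");ft()
```

```text
t 18.5 ang -70.3 Fy -4.27 Mx 0.82 finger 2.25
red 17 [239.9 269.6] ang 130.0 r 0.0489
yel 15 [253.9 253.3] ang 48.9 r 0.0076
yel 21 [242.5 272.9] ang 141.4 r 0.05
t 18.55 ang -70.3 Fy -4.16 Mx 0.83 finger 2.25
t 18.6 ang -70.29 Fy -3.98 Mx 0.85 finger 2.25
```

>>> send_rows([
  {"x": 0.0, "y": 0.06, "z": 0, "rx": 0, "ry": 0, "rz": -0.004, "jaw": 2.8},
  {"x": 0.0, "y": 0.04, "z": 0, "rx": 0, "ry": 0, "rz": -0.003, "jaw": 2.8},
  {"x": 0.0, "y": 0, "z": 0, "rx": 0, "ry": 0, "rz": 0, "jaw": 2.8},
  {"x": 0.0, "y": 0, "z": 0, "rx": 0, "ry": 0, "rz": 0, "jaw": 2.8},
  {"x": 0.0, "y": 0, "z": 0, "rx": 0, "ry": 0, "rz": 0, "jaw": 2.8},
])

```text
clock: 19.1
tool_pos: [0.6184, 0.0182, 0.0897]
eef_rot: [0.567, 0.823, -0.0, -0.0]
contact_force: [-4.3, 0.5, 1.2]
opening: 0.321
finger_force: 2.3
```

Run:
```python
from ang import *
ft();s=ang();ft();snapshot("top");ft()
```

```text
t 19.1 ang -69.96 Fy -3.82 Mx 0.85 finger 2.28
red 16 [239.8 269.6] ang 129.8 r 0.049
yel 26 [254.6 253.4] ang 42.8 r 0.0063
yel 22 [242.6 272.8] ang 141.4 r 0.0497
t 19.15 ang -69.97 Fy -4.93 Mx 0.85 finger 2.28
t 19.2 ang -69.97 Fy -4.66 Mx 0.82 finger 2.28
```

>>> send_rows([
  {"x": 0.0, "y": 0.06, "z": 0, "rx": 0, "ry": 0, "rz": -0.004, "jaw": 2.8},
  {"x": 0.0, "y": 0.06, "z": 0, "rx": 0, "ry": 0, "rz": -0.003, "jaw": 2.8},
  {"x": 0.0, "y": 0, "z": 0, "rx": 0, "ry": 0, "rz": 0, "jaw": 2.8},
  {"x": 0.0, "y": 0, "z": 0, "rx": 0, "ry": 0, "rz": 0, "jaw": 2.8},
  {"x": 0.0, "y": 0, "z": 0, "rx": 0, "ry": 0, "rz": 0, "jaw": 2.8},
])

```text
clock: 19.7
tool_pos: [0.6196, 0.0186, 0.0897]
eef_rot: [0.565, 0.825, -0.0, -0.0]
contact_force: [-5.3, 0.1, 1.9]
opening: 0.318
finger_force: 2.2
```

Run:
```python
from ang import *
ft();snapshot("top");ft()
```

```text
t 19.7 ang -69.55 Fy -4.88 Mx 0.86 finger 2.25
t 19.75 ang -69.54 Fy -5.31 Mx 0.84 finger 2.25
```

>>> send_rows([
  {"x": 0.0, "y": 0.06, "z": 0, "rx": 0, "ry": 0, "rz": -0.004, "jaw": 2.8},
  {"x": 0.0, "y": 0.04, "z": 0, "rx": 0, "ry": 0, "rz": -0.003, "jaw": 2.8},
  {"x": 0.0, "y": 0, "z": 0, "rx": 0, "ry": 0, "rz": 0, "jaw": 2.8},
  {"x": 0.0, "y": 0, "z": 0, "rx": 0, "ry": 0, "rz": 0, "jaw": 2.8},
  {"x": 0.0, "y": 0, "z": 0, "rx": 0, "ry": 0, "rz": 0, "jaw": 2.8},
])

```text
clock: 20.25
tool_pos: [0.6205, 0.019, 0.0897]
eef_rot: [0.562, 0.827, -0.0, -0.0]
contact_force: [-5.1, 0.2, 1.0]
opening: 0.316
finger_force: 2.3
```

Run:
```python
from ang import *
ft();snapshot("top");ft()
```

```text
t 20.25 ang -69.2 Fy -4.64 Mx 0.78 finger 2.28
t 20.3 ang -69.2 Fy -3.46 Mx 0.82 finger 2.28
```

>>> send_rows([
  {"x": 0.0, "y": 0.06, "z": 0, "rx": 0, "ry": 0, "rz": -0.004, "jaw": 2.8},
  {"x": 0.0, "y": 0.06, "z": 0, "rx": 0, "ry": 0, "rz": -0.003, "jaw": 2.8},
  {"x": 0.0, "y": 0, "z": 0, "rx": 0, "ry": 0, "rz": 0, "jaw": 2.8},
  {"x": 0.0, "y": 0, "z": 0, "rx": 0, "ry": 0, "rz": 0, "jaw": 2.8},
  {"x": 0.0, "y": 0, "z": 0, "rx": 0, "ry": 0, "rz": 0, "jaw": 2.8},
])

```text
clock: 20.8
tool_pos: [0.6215, 0.0194, 0.0896]
eef_rot: [0.559, 0.829, -0.0, -0.0]
contact_force: [-5.2, 0.9, 1.6]
opening: 0.318
finger_force: 2.4
```

Run:
```python
from ang import *
ft();ang();ft()
```

```text
t 20.8 ang -68.84 Fy -4.48 Mx 0.89 finger 2.42
red 14 [240.2 269.9] ang 131.1 r 0.0487
yel 24 [254.7 254. ] ang 50.5 r 0.0051
yel 19 [242.8 272.9] ang 142.1 r 0.0498
t 20.85 ang -68.83 Fy -5.53 Mx 0.91 finger 2.42
```

>>> send_rows([
  {"x": 0.0, "y": 0.05, "z": 0, "rx": 0, "ry": 0, "rz": -0.003, "jaw": 2.8},
  {"x": 0.0, "y": 0, "z": 0, "rx": 0, "ry": 0, "rz": 0, "jaw": 2.8},
  {"x": 0.0, "y": 0, "z": 0, "rx": 0, "ry": 0, "rz": 0, "jaw": 2.8},
  {"x": 0.0, "y": 0, "z": 0, "rx": 0, "ry": 0, "rz": 0, "jaw": 2.8},
  {"x": 0.0, "y": 0, "z": 0, "rx": 0, "ry": 0, "rz": 0, "jaw": 2.8},
])

```text
clock: 21.35
tool_pos: [0.6218, 0.0196, 0.0896]
eef_rot: [0.558, 0.83, -0.0, -0.0]
contact_force: [-6.3, 1.1, 1.8]
opening: 0.318
finger_force: 2.6
```

Run:
```python
from ang import *
ft();snapshot("top");ft();snapshot("top");ft()
```

```text
t 21.35 ang -68.7 Fy -5.47 Mx 1.0 finger 2.56
t 21.4 ang -68.72 Fy -5.01 Mx 0.91 finger 2.57
t 21.45 ang -68.72 Fy -5.8 Mx 0.98 finger 2.57
```

>>> send_rows([
  {"x": 0.0, "y": 0.05, "z": 0, "rx": 0, "ry": 0, "rz": -0.003, "jaw": 2.8},
  {"x": 0.0, "y": 0, "z": 0, "rx": 0, "ry": 0, "rz": 0, "jaw": 2.8},
  {"x": 0.0, "y": 0, "z": 0, "rx": 0, "ry": 0, "rz": 0, "jaw": 2.8},
  {"x": 0.0, "y": 0, "z": 0, "rx": 0, "ry": 0, "rz": 0, "jaw": 2.8},
  {"x": 0.0, "y": 0, "z": 0, "rx": 0, "ry": 0, "rz": 0, "jaw": 2.8},
])

```text
clock: 21.95
tool_pos: [0.6222, 0.0197, 0.0896]
eef_rot: [0.556, 0.831, -0.0, -0.0]
contact_force: [-6.5, 0.9, 1.7]
opening: 0.321
finger_force: 2.7
```

Run:
```python
from ang import *
ft();snapshot("top");ft();snapshot("top");ft()
```

```text
t 21.95 ang -68.58 Fy -5.62 Mx 1.05 finger 2.67
t 22.0 ang -68.58 Fy -5.37 Mx 1.07 finger 2.68
t 22.05 ang -68.59 Fy -5.36 Mx 1.01 finger 2.68
```

>>> send_rows([
  {"x": 0.0, "y": 0.05, "z": 0, "rx": 0, "ry": 0, "rz": -0.003, "jaw": 2.8},
  {"x": 0.0, "y": 0, "z": 0, "rx": 0, "ry": 0, "rz": 0, "jaw": 2.8},
  {"x": 0.0, "y": 0, "z": 0, "rx": 0, "ry": 0, "rz": 0, "jaw": 2.8},
  {"x": 0.0, "y": 0, "z": 0, "rx": 0, "ry": 0, "rz": 0, "jaw": 2.8},
  {"x": 0.0, "y": 0, "z": 0, "rx": 0, "ry": 0, "rz": 0, "jaw": 2.8},
])

```text
clock: 22.55
tool_pos: [0.6225, 0.0199, 0.0896]
eef_rot: [0.555, 0.832, -0.001, -0.0]
contact_force: [-5.3, 0.3, 2.3]
opening: 0.317
finger_force: 2.8
```

Run:
```python
from ang import *
ft();snapshot("top");ft();snapshot("top");ft()
```

```text
t 22.55 ang -68.44 Fy -4.84 Mx 1.09 finger 2.79
t 22.6 ang -68.45 Fy -5.29 Mx 0.98 finger 2.79
t 22.65 ang -68.45 Fy -6.81 Mx 1.03 finger 2.78
```

>>> send_rows([
  {"x": 0.0, "y": 0.05, "z": 0, "rx": 0, "ry": 0, "rz": -0.003, "jaw": 2.8},
  {"x": 0.0, "y": 0, "z": 0, "rx": 0, "ry": 0, "rz": 0, "jaw": 2.8},
  {"x": 0.0, "y": 0, "z": 0, "rx": 0, "ry": 0, "rz": 0, "jaw": 2.8},
  {"x": 0.0, "y": 0, "z": 0, "rx": 0, "ry": 0, "rz": 0, "jaw": 2.8},
  {"x": 0.0, "y": 0, "z": 0, "rx": 0, "ry": 0, "rz": 0, "jaw": 2.8},
])

```text
clock: 23.15
tool_pos: [0.6228, 0.02, 0.0896]
eef_rot: [0.554, 0.833, -0.001, -0.0]
contact_force: [-6.3, -0.1, 2.8]
opening: 0.318
finger_force: 2.9
```

Run:
```python
from ang import *
ft();s=ang();ft();snapshot("top");ft();rep()
t=s["img"]
c=cv2.resize(t[225:295,225:275],None,fx=8,fy=8,interpolation=cv2.INTER_CUBIC); cv2.imwrite("pics/c8.png",c[:,:,::-1])
```

```text
t 23.15 ang -68.31 Fy -5.85 Mx 1.14 finger 2.89
red 13 [240.4 269.8] ang 131.1 r 0.0482
yel 20 [255.  254.1] ang 47.5 r 0.0045
yel 19 [242.8 272.9] ang 142.1 r 0.0498
t 23.2 ang -68.31 Fy -6.02 Mx 1.11 finger 2.89
t 23.25 ang -68.31 Fy -6.47 Mx 1.12 finger 2.89
t 23.25 pos [0.6229 0.02   0.0896] yaw 112.7 tilt [ 0.    -0.002] R 0.1647 ang -68.31 F [-7.04  0.08  2.21] M [ 0.03  1.23 -0.11] op 0.315 q [ 0.18  0.95 -0.53  1.67  0.68  0.72 -0.3 ]
```

View pics/c8.png

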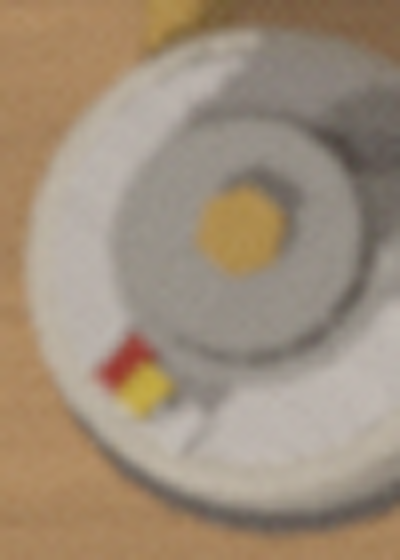

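In the crop, red at (122,358) now abuts yellow at (147,388). I'll back off slightly to measure finger compliance, which tells me how much of the travel really reached the stop.

>>> send_rows([
  {"x": 0.0, "y": -0.1, "z": 0, "rx": 0, "ry": 0, "rz": 0.006, "jaw": 2.8},
  {"x": 0.0, "y": 0, "z": 0, "rx": 0, "ry": 0, "rz": 0, "jaw": 2.8},
  {"x": 0.0, "y": 0, "z": 0, "rx": 0, "ry": 0, "rz": 0, "jaw": 2.8},
  {"x": 0.0, "y": 0, "z": 0, "rx": 0, "ry": 0, "rz": 0, "jaw": 2.8},
  {"x": 0.0, "y": 0, "z": 0, "rx": 0, "ry": 0, "rz": 0, "jaw": 2.8},
])

```text
clock: 23.75
tool_pos: [0.6229, 0.0199, 0.0897]
eef_rot: [0.556, 0.831, 0.0, 0.0]
contact_force: [-3.6, 2.3, 0.6]
opening: 0.317
finger_force: 1.5
```

Run:
```python
from ang import *
ft();snapshot("top");ft();snapshot("top");ft();rep()
```

```text
t 23.75 ang -68.33 Fy -2.43 Mx 0.51 finger 1.52
t 23.8 ang -68.32 Fy -2.95 Mx 0.47 finger 1.48
t 23.85 ang -68.32 Fy -3.2 Mx 0.56 finger 1.44
t 23.85 pos [0.6229 0.0199 0.0897] yaw 112.4 tilt [0. 0.] R 0.1648 ang -68.32 F [-3.68  0.52 -0.51] M [ 0.19  0.68 -0.04] op 0.319 q [ 0.18  0.95 -0.53  1.68  0.68  0.71 -0.31]
```

>>> send_rows([
  {"x": 0.0, "y": -0.15, "z": 0, "rx": 0, "ry": 0, "rz": 0.009, "jaw": 2.8},
  {"x": 0.0, "y": 0, "z": 0, "rx": 0, "ry": 0, "rz": 0, "jaw": 2.8},
  {"x": 0.0, "y": 0, "z": 0, "rx": 0, "ry": 0, "rz": 0, "jaw": 2.8},
  {"x": 0.0, "y": 0, "z": 0, "rx": 0, "ry": 0, "rz": 0, "jaw": 2.8},
  {"x": 0.0, "y": 0, "z": 0, "rx": 0, "ry": 0, "rz": 0, "jaw": 2.8},
])

```text
clock: 24.35
tool_pos: [0.6218, 0.0188, 0.0899]
eef_rot: [0.56, 0.828, 0.0, 0.001]
contact_force: [-0.6, -0.6, -0.3]
opening: 0.32
finger_force: 0.4
```

Run:
```python
from ang import *
ft();snapshot("top");ft();snapshot("top");ft();rep()
```

```text
t 24.35 ang -68.8 Fy -0.83 Mx 0.08 finger 0.41
t 24.4 ang -68.81 Fy -0.41 Mx 0.04 finger 0.39
t 24.45 ang -68.83 Fy -0.72 Mx 0.03 finger 0.37
t 24.45 pos [0.6217 0.0188 0.0899] yaw 111.9 tilt [-0.001  0.001] R 0.1654 ang -68.83 F [-0.39 -0.96 -0.41] M [-0.16 -0.03 -0.02] op 0.316 q [ 0.18  0.94 -0.53  1.68  0.68  0.71 -0.31]
```

The back-off shows the handle-to-plug drive is springy at about 20 N m/rad. So force is the right measure: the stop has seen only about 5 N so far, and I should aim for about 7.8 N at the grip. Pushing forward again.

>>> send_rows([
  {"x": 0.0, "y": 0.1, "z": 0, "rx": 0, "ry": 0, "rz": -0.006, "jaw": 2.8},
  {"x": 0.0, "y": 0.08, "z": 0, "rx": 0, "ry": 0, "rz": -0.005, "jaw": 2.8},
  {"x": 0.0, "y": 0.07, "z": 0, "rx": 0, "ry": 0, "rz": -0.004, "jaw": 2.8},
  {"x": 0.0, "y": 0.06, "z": 0, "rx": 0, "ry": 0, "rz": -0.003, "jaw": 2.8},
  {"x": 0.0, "y": 0.0, "z": 0, "rx": 0, "ry": 0, "rz": 0, "jaw": 2.8},
])

```text
clock: 24.95
tool_pos: [0.6228, 0.0194, 0.0896]
eef_rot: [0.553, 0.833, -0.002, -0.001]
contact_force: [-5.1, -2.7, 4.5]
opening: 0.314
finger_force: 2.8
```

Run:
```python
from ang import *
ft();snapshot("top");ft();snapshot("top");ft()
```

```text
t 24.95 ang -68.4 Fy -5.75 Mx 1.08 finger 2.79
t 25.0 ang -68.4 Fy -5.58 Mx 1.08 finger 2.77
t 25.05 ang -68.4 Fy -5.71 Mx 1.07 finger 2.77
```

>>> send_rows([
  {"x": 0.0, "y": 0.05, "z": 0, "rx": 0, "ry": 0, "rz": -0.003, "jaw": 2.8},
  {"x": 0.0, "y": 0.05, "z": 0, "rx": 0, "ry": 0, "rz": -0.003, "jaw": 2.8},
  {"x": 0.0, "y": 0, "z": 0, "rx": 0, "ry": 0, "rz": 0, "jaw": 2.8},
  {"x": 0.0, "y": 0, "z": 0, "rx": 0, "ry": 0, "rz": 0, "jaw": 2.8},
  {"x": 0.0, "y": 0.0, "z": 0, "rx": 0, "ry": 0, "rz": 0, "jaw": 2.8},
])

```text
clock: 25.55
tool_pos: [0.6235, 0.0197, 0.0895]
eef_rot: [0.55, 0.835, -0.002, -0.001]
contact_force: [-5.3, -2.5, 4.0]
opening: 0.322
finger_force: 3.0
```

Run:
```python
from ang import *
ft();snapshot("top");ft();snapshot("top");ft()
```

```text
t 25.55 ang -68.14 Fy -5.88 Mx 1.13 finger 2.99
t 25.6 ang -68.15 Fy -6.36 Mx 1.13 finger 2.99
t 25.65 ang -68.14 Fy -6.75 Mx 1.19 finger 2.99
```

>>> send_rows([
  {"x": 0.0, "y": 0.05, "z": 0, "rx": 0, "ry": 0, "rz": -0.003, "jaw": 2.8},
  {"x": 0.0, "y": 0.05, "z": 0, "rx": 0, "ry": 0, "rz": -0.003, "jaw": 2.8},
  {"x": 0.0, "y": 0.05, "z": 0, "rx": 0, "ry": 0, "rz": -0.003, "jaw": 2.8},
  {"x": 0.0, "y": 0, "z": 0, "rx": 0, "ry": 0, "rz": 0, "jaw": 2.8},
  {"x": 0.0, "y": 0.0, "z": 0, "rx": 0, "ry": 0, "rz": 0, "jaw": 2.8},
])

```text
clock: 26.15
tool_pos: [0.6246, 0.0202, 0.0895]
eef_rot: [0.546, 0.838, -0.002, -0.001]
contact_force: [-5.4, -2.8, 4.4]
opening: 0.319
finger_force: 3.3
```

Run:
```python
from ang import *
ft();snapshot("top");ft();snapshot("top");ft()
```

```text
t 26.15 ang -67.72 Fy -6.04 Mx 1.33 finger 3.27
t 26.2 ang -67.72 Fy -5.82 Mx 1.28 finger 3.28
t 26.25 ang -67.73 Fy -6.74 Mx 1.31 finger 3.26
```

>>> send_rows([
  {"x": 0.0, "y": 0.05, "z": 0, "rx": 0, "ry": 0, "rz": -0.003, "jaw": 2.8},
  {"x": 0.0, "y": 0.05, "z": 0, "rx": 0, "ry": 0, "rz": -0.003, "jaw": 2.8},
  {"x": 0.0, "y": 0, "z": 0, "rx": 0, "ry": 0, "rz": 0, "jaw": 2.8},
  {"x": 0.0, "y": 0, "z": 0, "rx": 0, "ry": 0, "rz": 0, "jaw": 2.8},
  {"x": 0.0, "y": 0.0, "z": 0, "rx": 0, "ry": 0, "rz": 0, "jaw": 2.8},
])

```text
clock: 26.75
tool_pos: [0.6253, 0.0205, 0.0895]
eef_rot: [0.544, 0.839, -0.002, -0.001]
contact_force: [-5.7, -2.7, 4.9]
opening: 0.323
finger_force: 3.5
```

Run:
```python
from ang import *
ft();snapshot("top");ft();snapshot("top");ft()
```

```text
t 26.75 ang -67.46 Fy -6.3 Mx 1.43 finger 3.53
t 26.8 ang -67.46 Fy -7.33 Mx 1.43 finger 3.53
t 26.85 ang -67.46 Fy -6.61 Mx 1.35 finger 3.53
```

>>> send_rows([
  {"x": 0.0, "y": 0.05, "z": 0, "rx": 0, "ry": 0, "rz": -0.003, "jaw": 2.8},
  {"x": 0.0, "y": 0.05, "z": 0, "rx": 0, "ry": 0, "rz": -0.003, "jaw": 2.8},
  {"x": 0.0, "y": 0.05, "z": 0, "rx": 0, "ry": 0, "rz": -0.003, "jaw": 2.8},
  {"x": 0.0, "y": 0, "z": 0, "rx": 0, "ry": 0, "rz": 0, "jaw": 2.8},
  {"x": 0.0, "y": 0.0, "z": 0, "rx": 0, "ry": 0, "rz": 0, "jaw": 2.8},
])

```text
clock: 27.35
tool_pos: [0.6264, 0.0209, 0.0895]
eef_rot: [0.54, 0.842, -0.003, -0.001]
contact_force: [-7.1, -3.4, 5.6]
opening: 0.318
finger_force: 3.9
```

Run:
```python
from ang import *
ft()
for i in range(5): snapshot("top");ft()
ang()
```

```text
t 27.35 ang -67.06 Fy -7.9 Mx 1.56 finger 3.86
t 27.4 ang -67.06 Fy -7.21 Mx 1.56 finger 3.86
t 27.45 ang -67.06 Fy -7.7 Mx 1.53 finger 3.86
t 27.5 ang -67.06 Fy -8.02 Mx 1.54 finger 3.86
t 27.55 ang -67.05 Fy -7.38 Mx 1.57 finger 3.86
t 27.6 ang -67.06 Fy -8.7 Mx 1.53 finger 3.86
red 14 [240.2 269.9] ang 131.1 r 0.0487
yel 14 [255.5 253.8] ang 30.3 r 0.0043
yel 19 [242.7 273. ] ang 142.1 r 0.0499
```

Grip force averages 7.8 N, which is about 11 N at the stop. One more millimetre gives a safe margin.

>>> send_rows([
  {"x": 0.0, "y": 0.05, "z": 0, "rx": 0, "ry": 0, "rz": -0.003, "jaw": 2.8},
  {"x": 0.0, "y": 0.05, "z": 0, "rx": 0, "ry": 0, "rz": -0.003, "jaw": 2.8},
  {"x": 0.0, "y": 0, "z": 0, "rx": 0, "ry": 0, "rz": 0, "jaw": 2.8},
  {"x": 0.0, "y": 0, "z": 0, "rx": 0, "ry": 0, "rz": 0, "jaw": 2.8},
  {"x": 0.0, "y": 0.0, "z": 0, "rx": 0, "ry": 0, "rz": 0, "jaw": 2.8},
])

```text
clock: 28.15
tool_pos: [0.6271, 0.0213, 0.0894]
eef_rot: [0.538, 0.843, -0.003, -0.001]
contact_force: [-8.0, -3.6, 6.2]
opening: 0.319
finger_force: 4.1
```

Run:
```python
from ang import *
ft()
for i in range(6): snapshot("top");ft()
```

```text
t 28.15 ang -66.79 Fy -8.8 Mx 1.62 finger 4.09
t 28.2 ang -66.8 Fy -7.78 Mx 1.63 finger 4.09
t 28.25 ang -66.79 Fy -7.84 Mx 1.6 finger 4.09
t 28.3 ang -66.79 Fy -8.07 Mx 1.65 finger 4.09
t 28.35 ang -66.79 Fy -7.4 Mx 1.64 finger 4.08
t 28.4 ang -66.79 Fy -8.23 Mx 1.69 finger 4.08
t 28.45 ang -66.79 Fy -8.37 Mx 1.66 finger 4.09
```

>>> send_rows([
  {"x": 0.0, "y": -0.2, "z": 0, "rx": 0, "ry": 0, "rz": 0.01, "jaw": 2.8},
  {"x": 0.0, "y": -0.2, "z": 0, "rx": 0, "ry": 0, "rz": 0.01, "jaw": 2.8},
  {"x": 0.0, "y": -0.2, "z": 0, "rx": 0, "ry": 0, "rz": 0.01, "jaw": 2.8},
  {"x": 0.0, "y": -0.2, "z": 0, "rx": 0, "ry": 0, "rz": 0.01, "jaw": 4},
  {"x": 0.0, "y": 0.0, "z": 0, "rx": 0, "ry": 0, "rz": 0, "jaw": 5},
])

```text
clock: 28.95
tool_pos: [0.623, 0.0204, 0.0899]
eef_rot: [0.554, 0.832, 0.001, 0.0]
contact_force: [-0.4, -0.6, -1.0]
opening: 0.476
finger_force: 0.0
```

>>> send_rows([
  {"x": 0.0, "y": 0, "z": 0, "rx": 0, "ry": 0, "rz": 0, "jaw": 5},
  {"x": 0.0, "y": 0, "z": 0, "rx": 0, "ry": 0, "rz": 0, "jaw": 5},
  {"x": 0.0, "y": 0, "z": -1, "rx": 0, "ry": 0, "rz": 0, "jaw": 5},
  {"x": 0.0, "y": 0, "z": -3, "rx": 0, "ry": 0, "rz": 0, "jaw": 5},
  {"x": 0.0, "y": 0.0, "z": -4, "rx": 0, "ry": 0, "rz": 0, "jaw": 5},
])

```text
clock: 29.45
tool_pos: [0.6213, 0.0195, 0.1697]
eef_rot: [0.554, 0.833, -0.001, -0.001]
contact_force: [0.1, -0.5, 0.1]
opening: 0.568
finger_force: 0.0
```

>>> send_rows([
  {"x": -2, "y": 0, "z": -3, "rx": 0, "ry": 0, "rz": 0, "jaw": 5},
  {"x": -3, "y": 0, "z": 0, "rx": 0, "ry": 0, "rz": 0, "jaw": 5},
  {"x": 0.0, "y": 0, "z": 0, "rx": 0, "ry": 0, "rz": 0, "jaw": 5},
  {"x": 0.0, "y": 0, "z": 0, "rx": 0, "ry": 0, "rz": 0, "jaw": 5},
  {"x": 0.0, "y": 0.0, "z": 0, "rx": 0, "ry": 0, "rz": 0, "jaw": 5},
])

```text
clock: 29.95
tool_pos: [0.641, -0.0252, 0.1997]
eef_rot: [0.554, 0.833, 0.0, -0.001]
contact_force: [-0.1, 0.1, -1.0]
opening: 0.568
finger_force: 0.0
```

Run:
```python
from ang import *
s=ang();rep()
t=s["img"]
c=cv2.resize(t[210:310,215:355],None,fx=5.7,fy=5.7,interpolation=cv2.INTER_CUBIC); cv2.imwrite("pics/c9.png",c[:,:,::-1])
```

```text
red 14 [240.2 269.9] ang 131.1 r 0.0487
yel 28 [254.8 253. ] ang 34.5 r 0.0068
yel 19 [242.8 272.9] ang 142.1 r 0.0498
t 30.0 pos [ 0.641  -0.025   0.1996] yaw 112.8 tilt [ 0.001 -0.   ] R 0.2132 ang -68.24 F [ 0.5  -0.57  0.19] M [-0.02 -0.11  0.01] op 0.567 q [ 0.3   0.83 -0.63  1.55  0.56  0.95 -0.11]
```

View pics/c9.png

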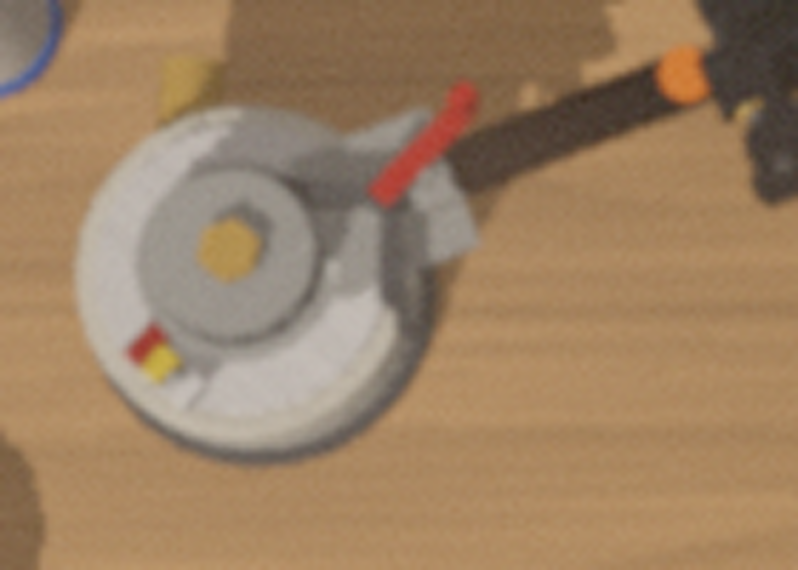

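The crop shows red at (147,345) against yellow at (160,362), the lever end at (462,95) on the loosening side, and the gripper clear of the handle. Handing in.

```bash
python3 -c "
from plant import *
print(finish_job())"
```

```text
the job is handed in; nothing more can be done
None
```

I flipped the lever to the loosening side, ratcheted the plug anticlockwise until its red arm pressed the yellow stop at roughly 12 N (estimated from about 8 N at the grip), let go clear of the ratchet and handed the job in; the hand-in returned no verdict.

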